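Put checked coupling nuts away in the push-to-open drawer

TASK

Put the loose coupling nuts away in the yellow drawer unit, each lying flat on the drawer floor with its yellow-painted flat facing straight up. To open it, slide the black transport lock fully to its green end, press the red button and let the drawer spring out without touching it; when all nuts are in, push the drawer shut until it latches and slide the lock fully back to its red end. Do not disturb the spray can, the spanner or the tin.

Things in the scene. Friction and masses are not known exactly. Their poses are not given: they have to be found in the camera images.
- unit: fixed yellow drawer unit, 165 mm deep (x), 372 wide, 64 high. Origin on the bench under the middle of the drawer bay's front edge; x = into the unit (away from the robot), y left, z up. Drawer bay (clear plastic top) at y -131..131 mm; yellow control column at y -241..-131 mm, lock and button on its top (z 64 mm)
- drawer: sprung drawer: blue front 256 mm wide, 10 thick, 6 to 58 mm above the bench; behind it a grey tray, inner size 134 (x) by 236 (y) mm, inner floor 12 mm above the bench, 4 mm walls at sides and back to 34 mm above the bench. Axes and (when shut) origin as unit; it slides out towards -x of the unit
- drawer_in (a point): centre of the drawer's inner floor, axes as unit, moves with the drawer
- drawer_front (a point): centre of the outer face of the blue drawer front (32 mm above the bench); push here towards +x of the unit to shut the drawer
- drawer_slide (a joint): how far the drawer is out (m): about 0 to 0.002 when latched shut, 0.145 fully out, may be pushed in to -0.004. Its spring pushes out with 6 N when shut, 2 N when out (it takes about 0.6 s to come out); pushing it shut takes about 10 N: push it right in to its stop and it latches, if the lock is at the green end
- button_top (a point): centre of the top of the round red push button, 34 mm across, 16 mm above the column's top, on the column 75 mm behind the lock. Pressed fully down (10 mm, 6 N) it unlatches the drawer; a spring lifts it again. It is blocked while the lock is not at its green end
- lock_top (a point): centre of the top of the black lock grip, 28 mm (x of the unit) by 18 mm (y), rising 32 mm clear above the column's top; it slides along y of the unit, friction 1.5 N
- lock_slide (a joint): lock position (m): 0 = locked, red end (towards -y, away from the drawer); 0.05 = unlocked, green end (towards +y, the drawer). Starts between 0 and 0.01
- nut1: long hexagon coupling nut, steel, 62 mm long, 36 mm across flats, 41.6 across corners, 0.2-0.36 kg, flat ends with a dark bore; one of the six flats has a yellow paint stripe. Origin: its centre (18 mm above what it lies on); x = along the bore, z = out of the painted flat. Starts lying on the bench, painted flat never up. May be absent (None)
- nut2: long hexagon coupling nut, steel, 62 mm long, 36 mm across flats, 41.6 across corners, 0.2-0.36 kg, flat ends with a dark bore; one of the six flats has a yellow paint stripe. Origin: its centre (18 mm above what it lies on); x = along the bore, z = out of the painted flat. Starts lying on the bench, painted flat never up. May be absent (None)
- nut3: long hexagon coupling nut, steel, 62 mm long, 36 mm across flats, 41.6 across corners, 0.2-0.36 kg, flat ends with a dark bore; one of the six flats has a yellow paint stripe. Origin: its centre (18 mm above what it lies on); x = along the bore, z = out of the painted flat. Starts lying on the bench, painted flat never up. May be absent (None)
- nut4: long hexagon coupling nut, steel, 62 mm long, 36 mm across flats, 41.6 across corners, 0.2-0.36 kg, flat ends with a dark bore; one of the six flats has a yellow paint stripe. Origin: its centre (18 mm above what it lies on); x = along the bore, z = out of the painted flat. Starts lying on the bench, painted flat never up. May be absent (None)
- spray: bystander: upright green spray can, 60 mm across, 170 mm high, origin under its centre; leave alone
- spanner: bystander: open-ended spanner lying on the bench, 200 mm long; leave alone
- tin: bystander: empty open metal cup, 70 mm across, 80 mm high, origin under its centre; leave alone
Mind the look-alikes: they are no part of the job. What is shaped like the nut4 but blue is not meant.

How it is judged:
By the outcome, as a careful person would: the job done as asked, in the order asked, and still so for the second after the job is handed in, with the robot touching nothing.
Of nut1, nut2, nut3, nut4 only 3 to 4 are there at a start; the rules pass over those that are not, and their reading is None.
At some moment in a run one of nut1, nut2, nut3, nut4 may be knocked a few centimetres aside while the robot is not near it.
Once in a run the grip may slacken for a moment while it holds something.
It also fails if it takes over 210 s, if anything falls off the work surface, if the arm or the gripper's body presses on something with over 40 N, if the wrist force passes 120 N, or if a joint passes its speed limit or range.

ROBOT

A 6-joint arm with a two-finger parallel gripper is mounted at the origin on the work surface. World frame = base frame: x ahead of the robot, y to its left, z up, the work surface at z = 0. Lengths are in m, angles in degrees, forces in N, time in s.
With the tool pointing down it reaches from about 0.25 to 0.725 m from the base axis. Payload 9.7 kg.
Tool frame: the origin (TCP) lies on the centre line of the jaws, within the pads' length; the fingertips stand 19 mm ahead of it and the grasp point (between the pads) is the TCP; z points along the fingers, y is the direction in which the jaws open and shut (so a half turn about z gives the same grasp; the last joint's range is limited). The gripper opens to 85 mm and grips with 20 to 120 N. Pads are 22 mm wide; open, the fingers measure 114 mm over their backs; the gripper's body (76 mm by 85 mm) begins 54 mm behind the grasp point. The pads swing forward as they close: fully open they stand 13 mm farther back than shut.
Start: joints at [-67.552, 4.979, 10.078, 95.1, 0, 90], TCP at [0.21, -0.508, 0.25] pointing down, gripper open.
Joint ranges: [-179.16, 179.16], [-48.56, 103.87], [-65.8, 70.77], [-126.05, 130.52], [-82.76, 87.17], [-180, 180]. Speed limits (degrees/s): [127.2, 127.2, 147.25, 180, 180, 180].

INTERFACE

Orientations are given as [roll, pitch, yaw] about the fixed x, y, z axes, in that order (R = Rz(yaw) Ry(pitch) Rx(roll)).
In Python, from workcell import bot gives the robot as it stands.
- The arm moves only by the tool servo_tool, never from a script. Its argument "motion" is a list that holds one entry, the list of rows, each a list of 6 numbers: the shift along the tool's x, y, z in mm, then the turn, a rotation vector about the tool's x, y, z in rad. A call has 1 to 5 rows; each row shifts and turns the commanded pose from where the row before left it, along the tool's axes as they then stand; what a row does not reach is not made up. A row lasts 1/10 s, in which the tool goes at most 50 mm and 8.59 degrees, less where a joint would pass 70% of its speed; a pose out of reach is approached as far as the arm can. A call is refused whole if a number of a shift passes 50 or a number of a turn 0.15, either way. A call with a gripper value outside its range is refused whole. "gripper" is the finger opening in mm, from 0 to 85.4, set as the call begins (left out, the last holds). The fingers move at their own pace and stop on an object; "newtons" is the grip in N (left out, the last holds). Time passes only in rows, so rows that do not move let the fingers close. It gives the time, the measured TCP pose, the force and the opening at its end, in the units of the state.
- bot.get_obs(): the state, without advancing time (a new reading comes with each control period).
- bot.camera(name): name is "side" or "top" or "wrist"; returns a dict with "color" (420x560x3 uint8, red, green, blue), "fx", "fy", "cx", "cy" (pixels), "R" (3x3) and "t" (3): a world point X has camera coordinates R X + t. Camera axes: x right, y down, z forward; pixel columns grow to the right and rows downward; lengths in m; the calibration is good to about 2 mm. A picture is of the moment at which its call begins. There is no depth.
- bot.job_done(): hands the job in, once; it reports no verdict.
Trained networks look in a picture, given as the dict that the camera call returned (one of the last four; its "shot" number tells which), for a name from the list of things; names that differ only in an ending like _2 or _b are one class to them, and where a whole thing is asked for, a point or a joint stands for the part that bears it (a point fixed in the world has none). Each returns a list of dicts, best first, with "confidence" (0 to 1); they miss things now and then, are a little off and sometimes report something else, mostly with a low value. They report only what shows in the picture. A call takes as long as a camera call. They do not tell look-alikes from the thing itself.
- bot.look_for(picture, label): "rect" ([left, top, width, height] in pixels, round what is visible of it).
The state is a dict: "time": time; "q": joint angles; "qd": joint speeds; "joint_efforts": joint torques, N m; "ee_pos": TCP position; "tcp_rot": TCP orientation; "wrist_force": force on the tool from outside, world axes, zero at the start; "torque": the same for the moment, N m; "opening": finger opening in m.
Only numpy, scipy, OpenCV 4.12 (cv2) and the standard library are available. Lean on these libraries where they do the work, as an engineer would, in place of code of your own. Each camera call takes 0.05 s, during which the arm holds its last target.

## Working session

There is one attempt and no reset: what is moved stays moved. The work goes in short steps, Python scripts to look and compute and a tool call to move; the robot and the scene stay as the last step left them, time stands still between calls to the robot, and variables do not carry over. Pictures are saved under pics/ and viewed, and the job is handed in when it is done.

Besides the shell and the picture viewer there is one more tool, called after ">>>" by a JSON object that holds its "name" and its "arguments". servo_tool: Moves the arm, as the interface text tells. Its arguments: {"type":"object","properties":{"motion":{"type":"array","items":{"type":"array","items":{"type":"array","items":{"type":"number"}}}},"gripper":{"type":"number"},"newtons":{"type":"number"}},"required":["motion"]}

```bash
ls; mkdir -p pics; cat > h.py <<'E'
import numpy as np, cv2
from workcell import bot
def save(p,n,crop=None,scale=1):
    im=p["color"][:,:,::-1]
    if crop: 
        l,t,w,h=crop; im=im[t:t+h,l:l+w]
    if scale!=1: im=cv2.resize(im,None,fx=scale,fy=scale,interpolation=cv2.INTER_CUBIC)
    cv2.imwrite("pics/"+n+".png",im)
def px2w(p,u,v,z):
    R=np.array(p["R"]);t=np.array(p["t"]);d=R.T@np.array([(u-p["cx"])/p["fx"],(v-p["cy"])/p["fy"],1]);c=-R.T@t
    return c+d*(z-c[2])/d[2]
def w2px(p,X):
    c=np.array(p["R"])@np.array(X)+np.array(p["t"]);return np.array([p["fx"]*c[0]/c[2]+p["cx"],p["fy"]*c[1]/c[2]+p["cy"]])
E
python3 - <<'E'
from h import *
print(bot.get_obs())
for n in ["top","side","wrist"]:
    p=bot.camera(n);save(p,n+"0",scale=1.4)
    print(n,p["fx"],p["cx"],p["cy"],"cam at",-np.array(p["R"]).T@p["t"])
    for l in ["unit","lock_top","button_top","nut1","spray","spanner","tin","drawer_front"]:
        print(l,[(np.round(r["rect"]),round(r["confidence"],2)) for r in bot.look_for(p,l)])
E
```

```text
pics
{'time': 0.0, 'q': array([-6.75497269e+01,  5.01349657e+00,  1.00362088e+01,  9.51006165e+01,
        1.40331679e-03,  9.00016135e+01]), 'qd': array([-0.00849243,  0.04814085,  0.1327725 ,  0.06631217,  0.00522113,
       -0.0093555 ]), 'joint_efforts': array([-5.08248813e-04, -5.20383561e+01,  4.64807832e+01,  1.62120117e-02,
       -1.06349121e-04, -1.33168083e-05]), 'ee_pos': array([ 0.20996525, -0.50813083,  0.24957578]), 'tcp_rot': array([-1.79922096e+02, -1.40112163e-03,  2.24486577e+01]), 'wrist_force': array([ 0.46242946, -0.13200709,  0.28332058]), 'torque': array([-0.0157087 , -0.00770118,  0.02799343]), 'opening': 0.08538631536120239}
top 445.5679715326745 274.0506265604736 205.14645645318288 cam at [0.32588929 0.02545985 1.30284562]
unit [(array([167., 128., 132.,  66.]), 0.87)]
lock_top [(array([283., 162.,   8.,  13.]), 0.41)]
button_top [(array([167., 125., 134.,  68.]), 0.63), (array([272., 143.,  14.,  11.]), 0.4)]
nut1 [(array([376., 194.,  24.,  21.]), 0.81), (array([331., 223.,  17.,  27.]), 0.78), (array([402., 233.,  24.,  21.]), 0.76), (array([386., 264., 
[... 578 characters left out ...]
top []
button_top [(array([228., 196.,  10.,  10.]), 0.57)]
nut1 [(array([320., 200.,  24.,  16.]), 0.79), (array([374., 185.,  19.,  16.]), 0.74), (array([333., 183.,  23.,  15.]), 0.53), (array([311., 178.,  18.,  13.]), 0.47), (array([345., 174.,  24.,  12.]), 0.47)]
spray [(array([226., 146.,  24.,  47.]), 0.67)]
spanner [(array([256., 172.,  52.,  19.]), 0.58)]
tin [(array([167., 274.,  30.,  50.]), 0.75)]
drawer_front [(array([213., 222.,  45.,  75.]), 0.88)]
wrist 316.13424832629715 281.6846004305778 210.29165042741815 cam at [ 0.28468136 -0.47690606  0.37440483]
unit []
lock_top []
button_top []
nut1 [(array([189.,   0.,  57.,  32.]), 0.82)]
spray []
spanner []
tin []
drawer_front []
```

View pics/top0.png

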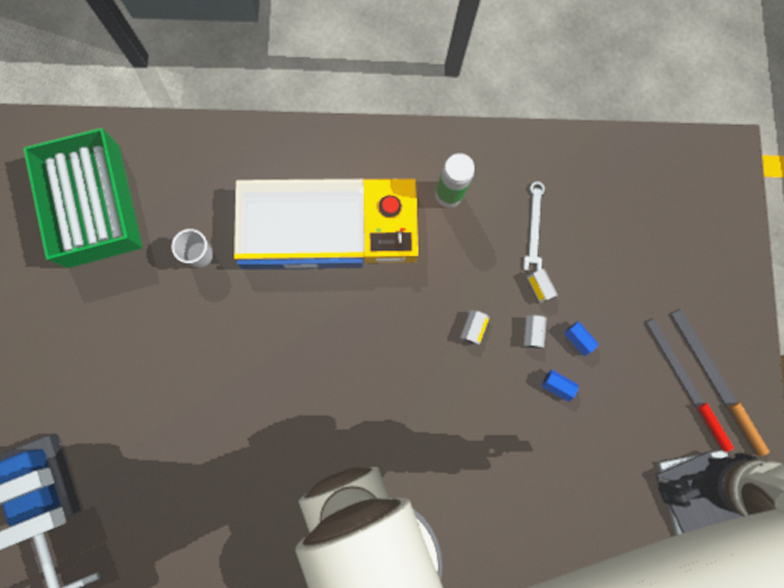

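View pics/side0.png

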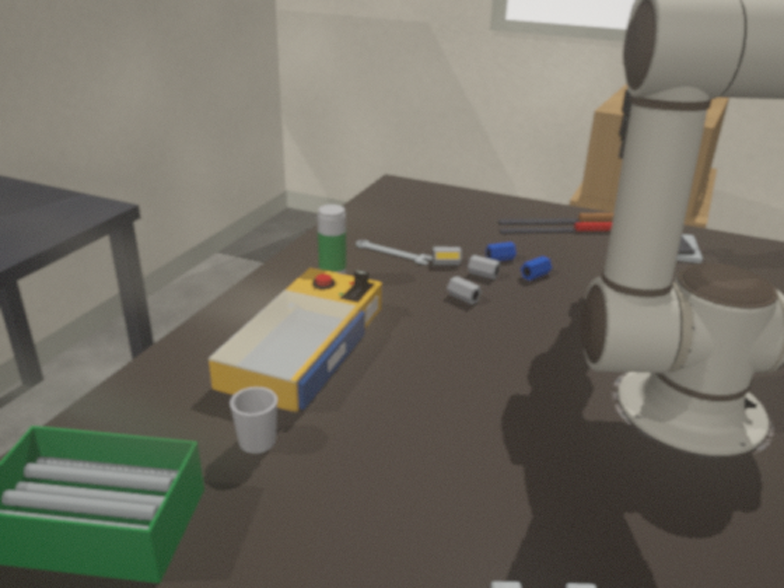

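```bash
python3 - <<'E'
from h import *
p=bot.camera("top");save(p,"topnut",(310,180,130,120),6);save(p,"topunit",(140,100,210,120),3.8)
q=bot.camera("side");save(q,"sidenut",(300,160,110,70),7)
E
```

```text
(no output)
```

View pics/topnut.png

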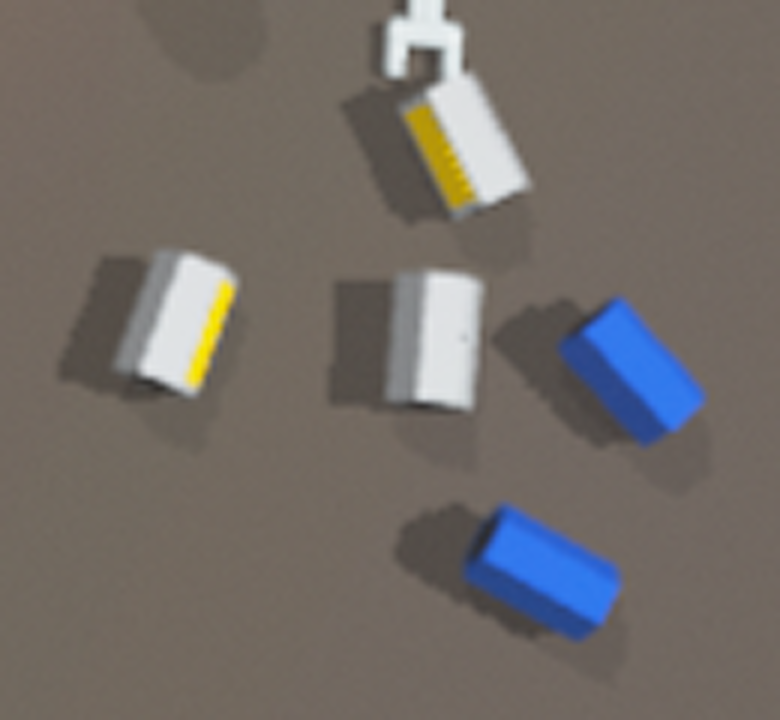

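View pics/topunit.png

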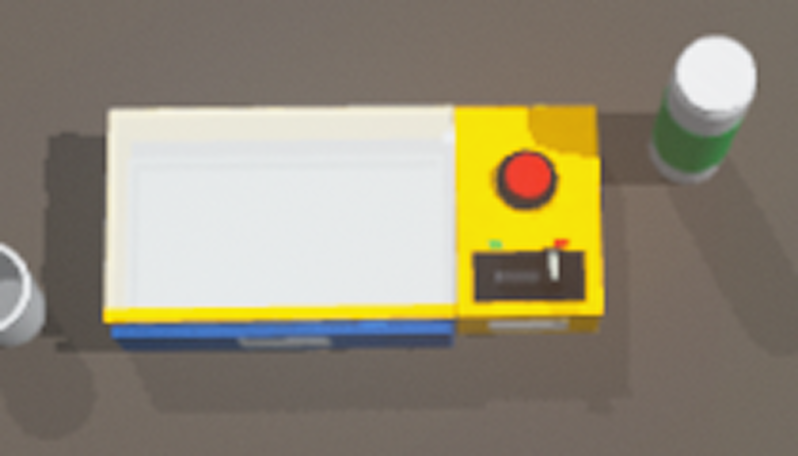

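View pics/sidenut.png

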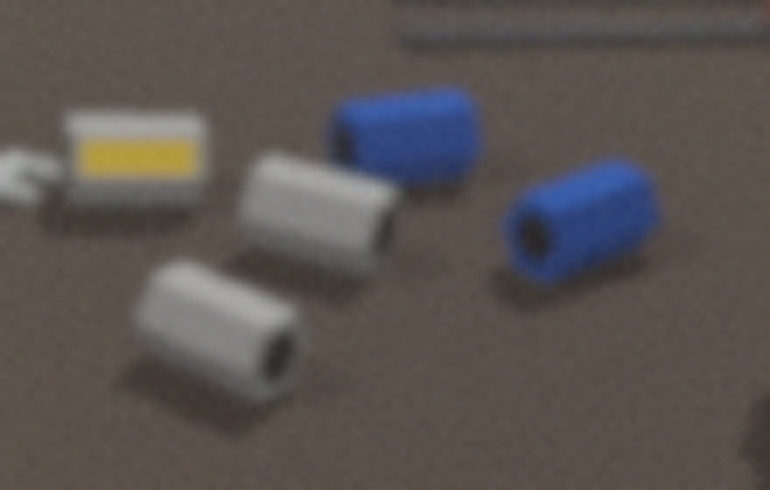

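```bash
python3 - <<'E'
from h import *
p=bot.camera("top");q=bot.camera("side");w=bot.camera("wrist");save(w,"w0")
f=lambda x,y,s,l,t:(l+x/s,t+y/s)
for n,c in dict(TL=(107,107),TR=(597,107),BR=(603,316),BL=(105,320)).items():
    print(n,px2w(p,*f(*c,3.8,140,100),.064).round(4))
print("btn",px2w(p,*f(527,174,3.8,140,100),.08).round(4))
print("lock",px2w(p,*f(553,265,3.8,140,100),.096).round(4))
print("slot",[px2w(p,*f(*c,3.8,140,100),.064).round(4) for c in [(473,252),(585,252),(585,300),(473,300)]])
for n,c in dict(A1=(182,252),A1b=(238,275),A2=(195,395),A2b=(140,375),B=(428,271),Bb=(483,275),B2=(470,410),B2b=(415,402),C1=(430,100),C1b=(470,75),C2=(530,187),C2b=(488,207)).items():
    print(n,px2w(p,*f(*c,6,310,180),.036).round(4))
print("spray",px2w(p,*f(716,70,3.8,140,100),.17).round(3),"tin",px2w(p,190/1.4,243/1.4,.08).round(3),"spanner",px2w(p,537/1.4,185/1.4,0).round(3),px2w(p,532/1.4,265/1.4,0).round(3))
E
```

```text
TL [0.7614 0.3075 0.064 ]
TR [ 0.7714 -0.0659  0.064 ]
BR [ 0.6073 -0.0719  0.064 ]
BL [0.5957 0.2994 0.064 ]
btn [ 0.7116 -0.0126  0.08  ]
lock [ 0.6376 -0.0323  0.096 ]
slot [array([0.6545, 0.0267, 0.064 ]), array([ 0.6565, -0.0579,  0.064 ]), array([ 0.6193, -0.0582,  0.064 ]), array([0.6174, 0.0259, 0.064 ])]
A1 [ 0.502  -0.1951  0.036 ]
A1b [ 0.4914 -0.2219  0.036 ]
A2 [ 0.4335 -0.2007  0.036 ]
A2b [ 0.4425 -0.1745  0.036 ]
B [ 0.4953 -0.3137  0.036 ]
Bb [ 0.4939 -0.3402  0.036 ]
B2 [ 0.429  -0.3322  0.036 ]
B2b [ 0.4322 -0.3059  0.036 ]
C1 [ 0.579  -0.3166  0.036 ]
C1b [ 0.5919 -0.3365  0.036 ]
C2 [ 0.5372 -0.3643  0.036 ]
C2b [ 0.527  -0.3436  0.036 ]
spray [ 0.763 -0.142  0.17 ] tin [0.621 0.386 0.08 ] spanner [ 0.789 -0.337  0.   ] [ 0.609 -0.322  0.   ]
```

View pics/w0.png

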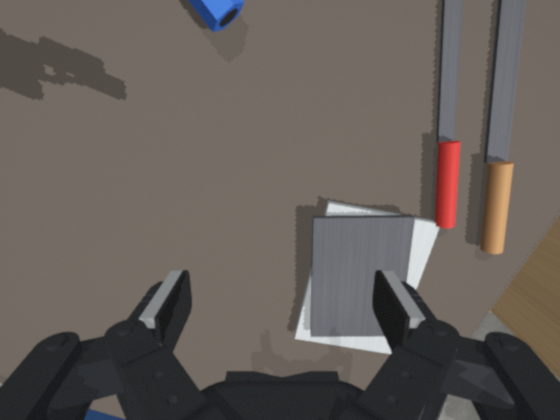

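```bash
cat >> h.py <<'E'
from scipy.spatial.transform import Rotation as Ro
def pose():
    o=bot.get_obs();return np.array(o["ee_pos"]),Ro.from_euler("xyz",o["tcp_rot"],degrees=True)
def plan(pos,R):
    """turn first (rotvec, tool axes), then shift in the turned tool axes"""
    p,R0=pose(); rv=(R0.inv()*R).as_rotvec()
    print("turn rad",rv.round(3),"rows>=",int(np.ceil(np.linalg.norm(rv)/.149)),"then shift mm",(R.inv().apply(np.array(pos)-p)*1000).round(1), "| shift before turn", (R0.inv().apply(np.array(pos)-p)*1000).round(1))
def down(yaw): return Ro.from_euler("xyz",[180,0,yaw],degrees=True)
def st():
    o=bot.get_obs();print(round(o["time"],2),np.round(o["ee_pos"],4),np.round(o["tcp_rot"],2),"F",np.round(o["wrist_force"],1),"open",round(o["opening"]*1000,1),"q",np.round(o["q"],0))
E
python3 - <<'E'
from h import *
plan([.40,-.40,.28],down(1.7))
E
```

```text
turn rad [0.    0.    0.362] rows>= 3 then shift mm [ 193.1 -102.7  -29.7] | shift before turn [217.  -27.6 -29.7]
```

>>> {"name": "servo_tool", "arguments": {"motion": [[[0,0,-10,0,0,0.12],[0,0,-10,0,0,0.12],[0,0,-10,0,0,0.12],[40,-20,0,0,0,0],[40,-20,0,0,0,0]]]}}

```text
time: 2.1
ee_pos: [0.2889, -0.4658, 0.2806]
tcp_rot: [180.0, -0.0, 1.6]
wrist_force: [0.2, -0.8, -0.4]
opening: 0.0854
```

>>> {"name": "servo_tool", "arguments": {"motion": [[[40,-20,0,0,0,0],[40,-20,0,0,0,0],[33,-22,0,0,0,0],[0,0,0,0,0,0]]]}}

```text
time: 2.5
ee_pos: [0.4029, -0.3977, 0.2799]
tcp_rot: [-179.9, -0.0, 2.1]
wrist_force: [0.3, -0.4, -0.5]
opening: 0.0856
```

```bash
python3 - <<'E'
from h import *
st()
p=bot.camera("wrist");save(p,"w1",scale=1.4)
t=bot.camera("top");save(t,"t1",scale=1.4)
E
```

```text
2.5 [ 0.4029 -0.3977  0.2799] [-1.7995e+02 -2.0000e-02  2.0800e+00] F [ 0.3 -0.4 -0.5] open 85.6 q [-45.   8.  17.  99.   0. 133.]
```

View pics/w1.png

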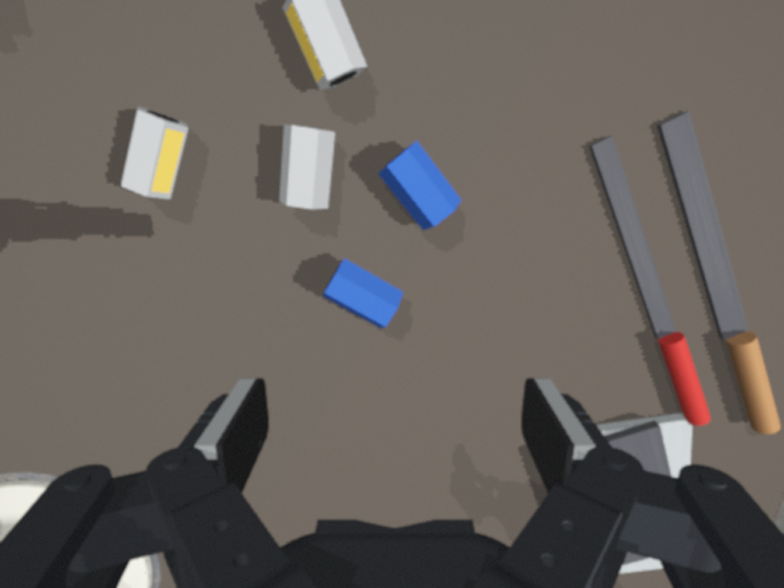

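View pics/t1.png

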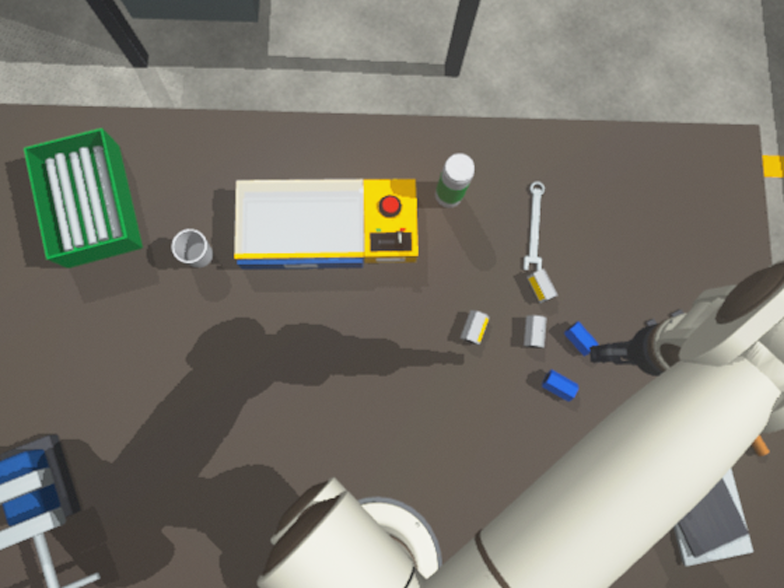

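```bash
python3 - <<'E'
from h import *
plan([.57,-.03,.28],down(1.7))
E
```

```text
turn rad [-0.     0.     0.004] rows>= 1 then shift mm [ 1.806e+02 -3.645e+02  1.000e-01] | shift before turn [ 1.821e+02 -3.637e+02  1.000e-01]
```

>>> {"name": "servo_tool", "arguments": {"motion": [[[15,-45,0,0,0,0],[15,-45,0,0,0,0],[15,-45,0,0,0,0],[20,-45,0,0,0,0],[22,-44,0,0,0,0]]], "gripper": 50}}

```text
time: 3.1
ee_pos: [0.479, -0.173, 0.2808]
tcp_rot: [180.0, -0.1, 1.7]
wrist_force: [0.4, -0.0, 1.1]
opening: 0.05
```

>>> {"name": "servo_tool", "arguments": {"motion": [[[24,-43,0,0,0,0],[24,-43,0,0,0,0],[24,-43,0,0,0,0],[20,-12,0,0,0,0],[0,0,0,0,0,0]]]}}

```text
time: 3.6
ee_pos: [0.5683, -0.0288, 0.2794]
tcp_rot: [-180.0, 0.0, 1.9]
wrist_force: [-0.2, 0.5, -0.5]
opening: 0.05
```

```bash
python3 - <<'E'
from h import *
st()
p=bot.camera("wrist");save(p,"w2",scale=1.4)
for l in ["lock_top","button_top"]:
    for r in bot.look_for(p,l):
        x,y,w,h=r["rect"];print(l,np.round(r["rect"]),r["confidence"], px2w(p,x+w/2,y+h/2,.096 if l[0]=="l" else .08))
E
```

```text
3.6 [ 0.5683 -0.0288  0.2794] [-1.7999e+02  4.0000e-02  1.9100e+00] F [-0.2  0.5 -0.5] open 50.0 q [ -3.   8.  17.  99.   0. 175.]
lock_top [276. 100.  22.  30.] 0.68 [ 0.64083145 -0.03053006  0.096     ]
button_top [251.   9.  38.  42.] 0.95 [ 0.71389807 -0.01224533  0.08      ]
button_top [504. 158.  50.  59.] 0.29 [ 0.57613226 -0.28686789  0.08      ]
```

View pics/w2.png

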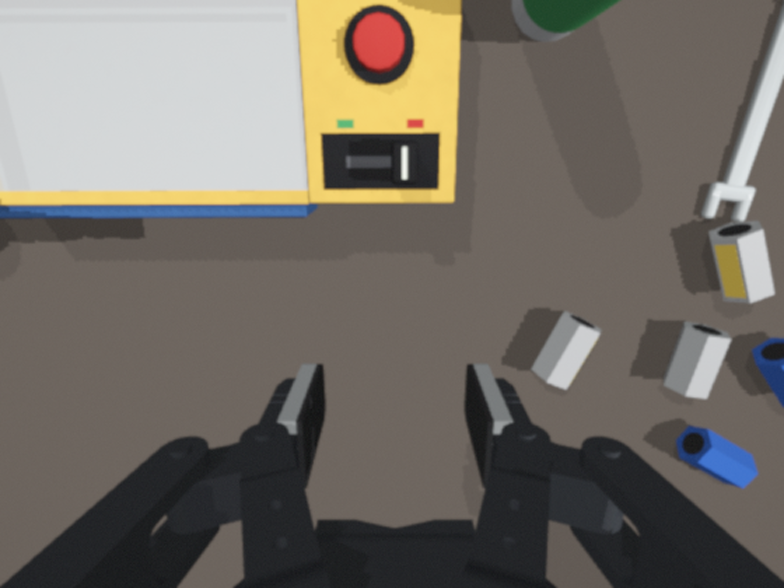

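>>> {"name": "servo_tool", "arguments": {"motion": [[[0,0,0,0,0,-0.14],[0,0,0,0,0,-0.14],[0,0,0,0,0,-0.14],[0,0,0,0,0,-0.14],[0,0,0,0,0,-0.14]]]}}

```text
time: 4.25
ee_pos: [0.5662, -0.0315, 0.2809]
tcp_rot: [180.0, -0.0, 42.1]
wrist_force: [-0.2, -0.6, -0.6]
opening: 0.0502
```

>>> {"name": "servo_tool", "arguments": {"motion": [[[0,0,0,0,0,-0.14],[0,0,10,0,0,-0.14],[0,0,20,0,0,-0.14],[0,0,20,0,0,-0.14],[0,0,20,0,0,-0.14]]]}}

```text
time: 4.75
ee_pos: [0.5662, -0.0315, 0.2102]
tcp_rot: [179.9, 0.0, 82.2]
wrist_force: [-0.2, -0.0, 0.6]
opening: 0.0499
```

>>> {"name": "servo_tool", "arguments": {"motion": [[[0,0,10,0,0,-0.14],[0,0,0,0,0,-0.03],[0,20,0,0,0,0],[0,20,0,0,0,0],[0,20,0,0,0,0]]]}}

```text
time: 5.25
ee_pos: [0.6274, -0.0291, 0.2019]
tcp_rot: [179.9, 0.0, 91.5]
wrist_force: [-0.8, 1.0, -0.1]
opening: 0.0501
```

```bash
python3 - <<'E'
from h import *
st();plan([.640,-.031,.088],down(91.7))
p=bot.camera("wrist");save(p,"w3",scale=1.4)
E
```

```text
5.25 [ 0.6274 -0.0291  0.2019] [1.7989e+02 2.0000e-02 9.1500e+01] F [-0.8  1.  -0.1] open 50.1 q [-3. 15. 16. 91. -0. 86.]
turn rad [ 0.002  0.    -0.003] rows>= 1 then shift mm [ -2.3  12.5 113.9] | shift before turn [ -2.2  12.3 113.9]
```

View pics/w3.png

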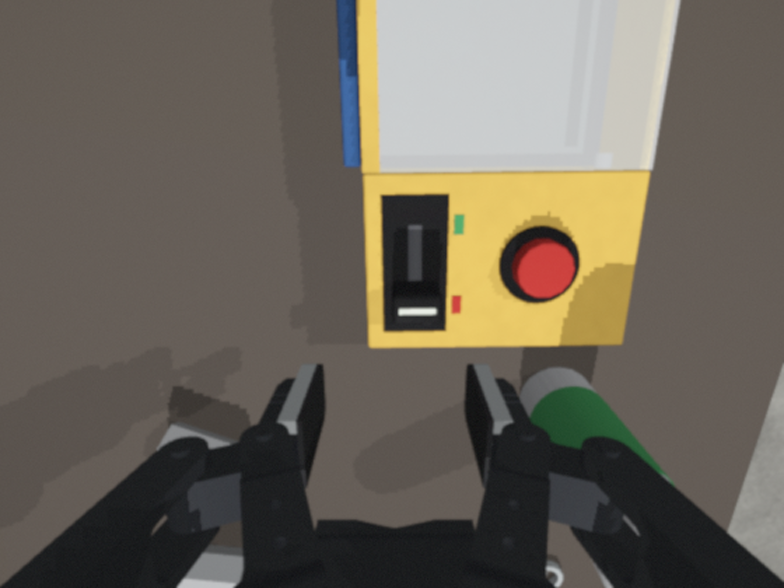

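```bash
python3 - <<'E'
from h import *
p=bot.camera("wrist")
print(px2w(p,417/1.4,306/1.4,.096),px2w(p,543/1.4,268/1.4,.08),[px2w(p,a/1.4,b/1.4,.064).round(4) for a,b in [(363,172),(650,170),(369,347),(625,343)]])
E
```

```text
[ 0.64259933 -0.02927815  0.096     ] [ 0.71467267 -0.01008405  0.08      ] [array([0.6106, 0.0394, 0.064 ]), array([0.7737, 0.0448, 0.064 ]), array([ 0.6149, -0.0695,  0.064 ]), array([ 0.7797, -0.0625,  0.064 ])]
```

>>> {"name": "servo_tool", "arguments": {"motion": [[[0,14,30,0,0,0],[0,0,40,0,0,0],[0,0,24,0,0,0],[0,0,20,0,0,0],[0,0,0,0,0,0]]]}}

```text
time: 5.85
ee_pos: [0.6389, -0.0282, 0.0841]
tcp_rot: [-179.8, -0.0, 91.6]
wrist_force: [-0.5, -0.1, -0.6]
opening: 0.0501
```

>>> {"name": "servo_tool", "arguments": {"motion": [[[0,0,0,0,0,0],[0,0,0,0,0,0],[0,0,0,0,0,0],[0,0,0,0,0,0],[0,0,0,0,0,0]]], "gripper": 10, "newtons": 30}}

```text
time: 6.35
ee_pos: [0.6403, -0.0279, 0.0886]
tcp_rot: [180.0, 0.0, 91.7]
wrist_force: [-8.0, -0.8, 5.0]
opening: 0.0273
```

>>> {"name": "servo_tool", "arguments": {"motion": [[[0,0,0,0,0,0],[15,0,0,0,0,0],[15,0,0,0,0,0],[10,0,0,0,0,0],[0,0,0,0,0,0]]]}}

```text
time: 6.85
ee_pos: [0.6388, 0.0134, 0.0886]
tcp_rot: [-180.0, -0.0, 91.8]
wrist_force: [-9.7, 1.5, 4.9]
opening: 0.0271
```

>>> {"name": "servo_tool", "arguments": {"motion": [[[4,0,0,0,0,0],[4,0,0,0,0,0],[3,0,0,0,0,0],[0,0,0,0,0,0]]]}}

```text
time: 7.25
ee_pos: [0.6387, 0.0162, 0.0885]
tcp_rot: [-180.0, 0.8, 91.4]
wrist_force: [-8.3, -37.7, 4.6]
opening: 0.0277
```

>>> {"name": "servo_tool", "arguments": {"motion": [[[-6,0,0,0,0,0],[0,0,0,0,0,0]]]}}

```text
time: 7.45
ee_pos: [0.6387, 0.0151, 0.0886]
tcp_rot: [-180.0, 0.1, 91.6]
wrist_force: [-9.3, -11.0, 5.2]
opening: 0.0274
```

>>> {"name": "servo_tool", "arguments": {"motion": [[[0,0,0,0,0,0],[0,0,0,0,0,0],[0,0,0,0,0,0],[0,0,-30,0,0,0],[0,0,-30,0,0,0]]], "gripper": 50}}

```text
time: 7.95
ee_pos: [0.6391, 0.0178, 0.1466]
tcp_rot: [-179.9, -0.0, 91.8]
wrist_force: [1.0, -0.1, 0.5]
opening: 0.0498
```

```bash
python3 - <<'E'
from h import *
st()
p=bot.camera("wrist");save(p,"w4",scale=1.4)
E
```

```text
7.95 [0.6391 0.0178 0.1466] [-1.7992e+02 -1.0000e-02  9.1790e+01] F [ 1.  -0.1  0.5] open 49.8 q [ 2. 17. 12. 85.  0. 90.]
```

View pics/w4.png

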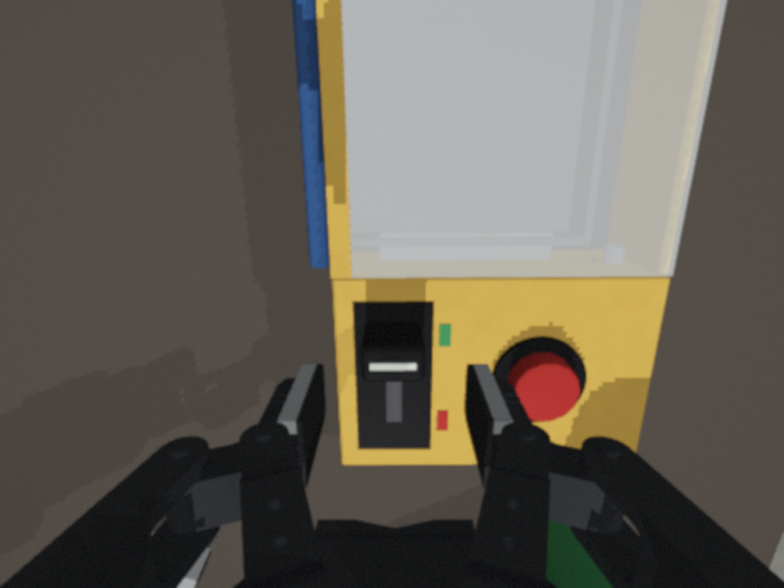

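>>> {"name": "servo_tool", "arguments": {"motion": [[[-15,37,0,0,0,0],[-12,37,0,0,0,0],[0,0,0,0,0,0],[0,0,0,0,0,0],[0,0,20,0,0,0]]], "gripper": 0}}

```text
time: 8.5
ee_pos: [0.7152, -0.0068, 0.1295]
tcp_rot: [179.7, 0.0, 91.8]
wrist_force: [-0.4, -0.8, 0.7]
opening: -0.0002
```

```bash
python3 - <<'E'
from h import *
st()
plan([.713,-.0115,.105],down(91.7))
p=bot.camera("wrist");save(p,"w5",scale=1.4)
E
```

```text
8.5 [ 0.7152 -0.0068  0.1295] [179.72   0.    91.79] F [-0.4 -0.8  0.7] open -0.2 q [-1. 27. 24. 86.  0. 88.]
turn rad [0.005 0.    0.002] rows>= 1 then shift mm [-4.7 -2.3 24.5] | shift before turn [-4.7 -2.5 24.5]
```

View pics/w5.png

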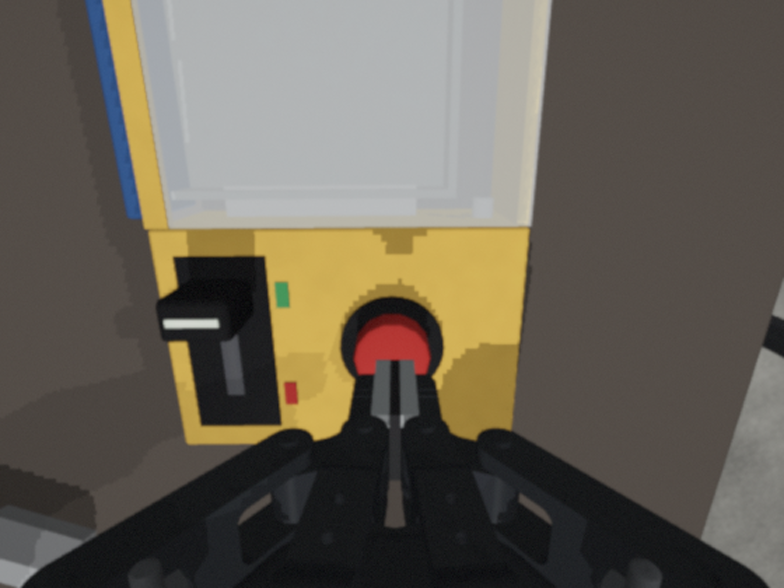

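>>> {"name": "servo_tool", "arguments": {"motion": [[[-4,-2,20,0,0,0],[0,0,10,0,0,0],[0,0,6,0,0,0],[0,0,4,0,0,0],[0,0,2,0,0,0]]]}}

```text
time: 9.05
ee_pos: [0.7123, -0.011, 0.0887]
tcp_rot: [179.8, 0.0, 91.8]
wrist_force: [-13.3, 0.0, 30.5]
opening: 0.0001
```

>>> {"name": "servo_tool", "arguments": {"motion": [[[0,0,-20,0,0,0],[0,0,-40,0,0,0],[0,0,-40,0,0,0],[0,0,0,0,0,0],[0,0,0,0,0,0]]]}}

```text
time: 9.55
ee_pos: [0.7131, -0.0109, 0.1862]
tcp_rot: [179.8, -0.0, 91.8]
wrist_force: [-0.2, -0.7, -0.9]
opening: 0.0
```

```bash
python3 - <<'E'
from h import *
st()
p=bot.camera("top");save(p,"t2",scale=1.4)
for l in ["drawer_front","drawer","nut1"]:
    print(l,[(np.round(r["rect"]),round(r["confidence"],2)) for r in bot.look_for(p,l)])
E
```

```text
9.55 [ 0.7131 -0.0109  0.1862] [179.81  -0.    91.79] F [-0.2 -0.7 -0.9] open 0.0 q [-1. 28. 31. 93.  0. 87.]
drawer_front [(array([169., 186.,  81.,  57.]), 0.9)]
drawer [(array([167., 189.,  80.,  52.]), 0.66)]
nut1 [(array([386., 268.,  26.,  19.]), 0.85), (array([333., 221.,  15.,  27.]), 0.78), (array([403., 229.,  27.,  26.]), 0.68), (array([377., 194.,  25.,  23.]), 0.67)]
```

View pics/t2.png

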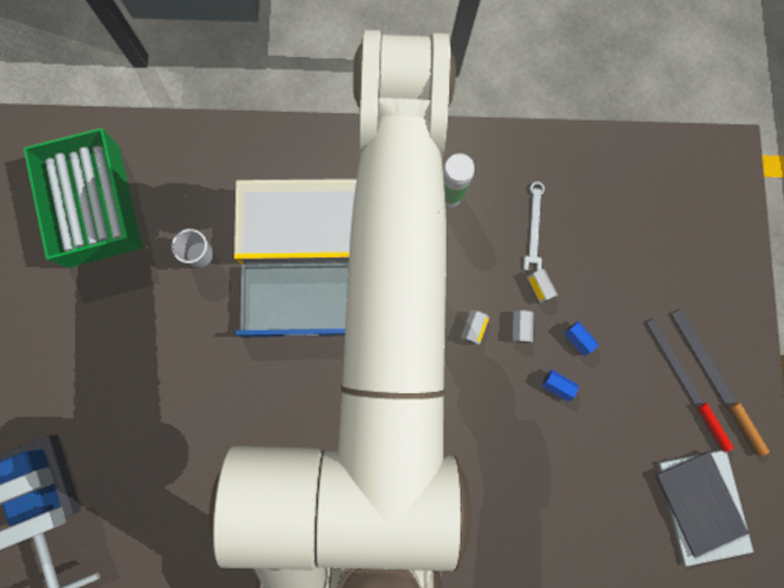

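```bash
python3 - <<'E'
from h import *
plan([.45,-.42,.30],down(91.7))
p=bot.camera("wrist");print("cam axis in tool",pose()[1].inv().apply(np.array(p["R"])[2]), "cam pos in tool",pose()[1].inv().apply(-np.array(p["R"]).T@p["t"]-pose()[0]))
E
```

```text
turn rad [-0.002 -0.     0.001] rows>= 1 then shift mm [-401.  -274.  -117.2] | shift before turn [-400.5 -274.8 -116.7]
cam axis in tool [-3.11089152e-01 -7.76959066e-04  9.50380416e-01] cam pos in tool [ 0.08101048  0.00052108 -0.12402894]
```

>>> {"name": "servo_tool", "arguments": {"motion": [[[0,0,-40,0,0,0],[0,0,-40,0,0,0],[0,-35,-35,0,0,0],[-30,-40,0,0,0,0],[-30,-40,0,0,0,0]]], "gripper": 80}}

```text
time: 10.3
ee_pos: [0.5986, -0.0748, 0.2991]
tcp_rot: [180.0, 0.0, 91.9]
wrist_force: [0.3, -1.6, 0.5]
opening: 0.0723
```

>>> {"name": "servo_tool", "arguments": {"motion": [[[-40,-25,0,0,0,0],[-40,-25,0,0,0,0],[-40,-25,0,0,0,0],[-40,-25,0,0,0,0],[-40,-20,0,0,0,0]]]}}

```text
time: 10.8
ee_pos: [0.484, -0.2796, 0.299]
tcp_rot: [-180.0, -0.0, 91.8]
wrist_force: [0.5, 0.2, 0.1]
opening: 0.0799
```

>>> {"name": "servo_tool", "arguments": {"motion": [[[-45,-3,0,0,0,0],[-40,-3,0,0,0,0],[0,0,0,0,0,0]]]}}

```text
time: 11.1
ee_pos: [0.4812, -0.3675, 0.2971]
tcp_rot: [-179.9, -0.0, 91.5]
wrist_force: [-0.2, 0.2, -0.6]
opening: 0.08
```

```bash
python3 - <<'E'
from h import *
st()
p=bot.camera("wrist");save(p,"w6",scale=1.4)
p=bot.camera("top");save(p,"t3",(150,120,290,190),2.7)
p=bot.camera("side");save(p,"s3",scale=1.4)
E
```

```text
11.1 [ 0.4812 -0.3675  0.2971] [-1.7987e+02 -5.0000e-02  9.1540e+01] F [-0.2  0.2 -0.6] open 80.0 q [-37.  15.  26. 102.  -0.  51.]
```

View pics/w6.png

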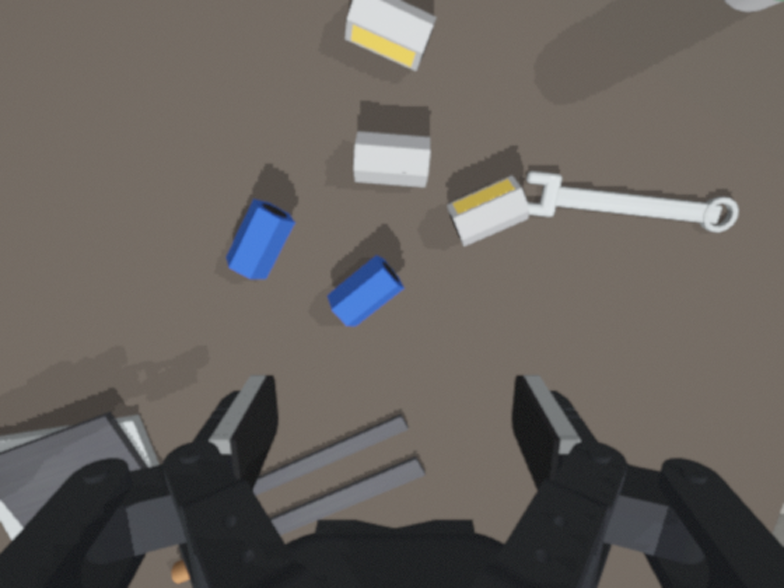

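View pics/t3.png

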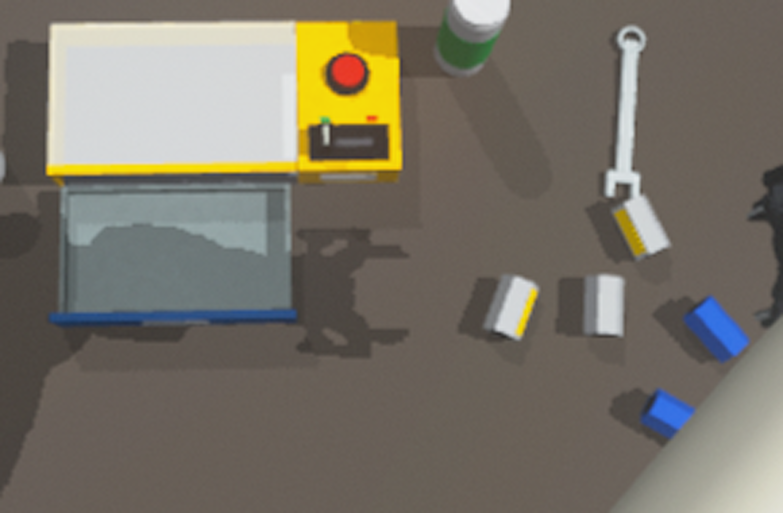

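View pics/s3.png

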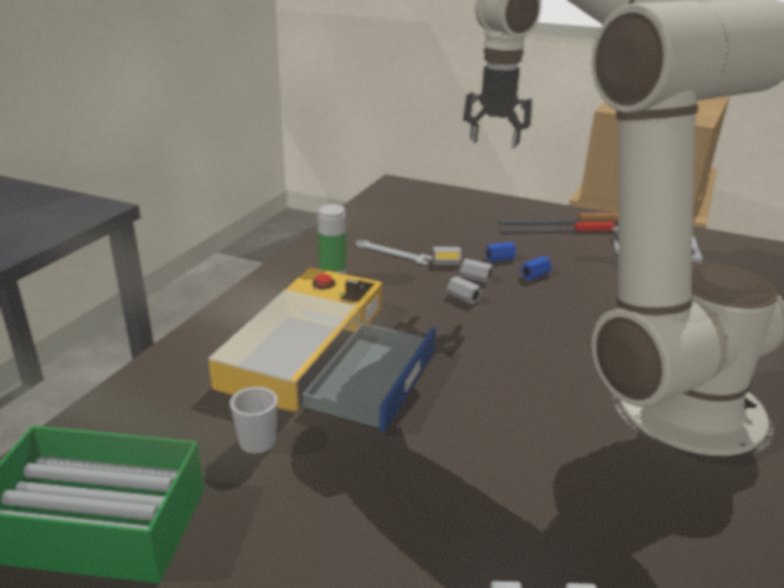

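```bash
cat >> h.py <<'E'
from scipy.optimize import minimize
def verts(x,y,yaw,zc=.018,L=.062,af=.036):
    r=af/np.sqrt(3);c,s=np.cos(yaw),np.sin(yaw);out=[]
    for e in (-1,1):
        for k in range(6):
            a=k*np.pi/3; l,h=r*np.cos(a),r*np.sin(a)
            out.append([x+e*L/2*c-l*s,y+e*L/2*s+l*c,zc+h])
    return np.array(out)
def nutmask(p):
    im=p["color"].astype(int);r,g,b=im[...,0],im[...,1],im[...,2]
    mx=im.max(2);mn=im.min(2)
    neutral=(mx-mn<14)&(mx>105)&(r-b<8)
    bright=(mn>165)
    yel=(r-b>60)&(r>120)
    return (neutral|bright|yel)
def fit(p,x,y,yawdeg,zc=.018,S=4,verbose=False):
    m=nutmask(p).astype(np.uint8)
    V=verts(x,y,np.radians(yawdeg),zc);P=np.array([w2px(p,v) for v in V])
    l,t=np.floor(P.min(0)-12).astype(int);r_,b_=np.ceil(P.max(0)+12).astype(int)
    l=max(l,0);t=max(t,0);r_=min(r_,560);b_=min(b_,420)
    sub=m[t:b_,l:r_]
    n,lab,stt,cen=cv2.connectedComponentsWithStats(sub)
    if n<2: return None
    c0=P.mean(0)-[l,t]; best=min(range(1,n),key=lambda k:(stt[k,4]<25)*1e6+np.hypot(*(cen[k]-c0)))
    sub=(lab==best).astype(np.uint8)
    sub=cv2.resize(sub.astype(np.float32),None,fx=S,fy=S,interpolation=cv2.INTER_LINEAR)>.5
    cs,_=cv2.findContours(sub.astype(np.uint8),cv2.RETR_EXTERNAL,cv2.CHAIN_APPROX_NONE)
    tgt=np.zeros(sub.shape,np.uint8);cv2.fillPoly(tgt,[cv2.convexHull(np.vstack(cs))],1)
    def cost(q):
        P=np.array([w2px(p,v) for v in verts(q[0],q[1],q[2],zc)])
        P=((P-[l,t]+.5)*S-.5)
        mm=np.zeros(tgt.shape,np.uint8);cv2.fillPoly(mm,[cv2.convexHull(np.round(P*16).astype(np.int32))],1,shift=4)
        return 1-(mm&tgt).sum()/max(1,(mm|tgt).sum())
    bst=None
    for dy in (-8,0,8):
        q0=np.array([x,y,np.radians(yawdeg+dy)])
        s=minimize(cost,q0,method="Nelder-Mead",options=dict(initial_simplex=[q0,q0+[.006,0,0],q0+[0,.006,0],q0+[0,0,.12]],xatol=1e-5,fatol=1e-5))
        if bst is None or s.fun<bst.fun: bst=s
    return bst.x[0],bst.x[1],np.degrees(bst.x[2]),bst.fun
E
python3 - <<'E'
from h import *
G=dict(A=(.467,-.198,-20),B=(.47,-.30,0),C=(.559,-.34,27))
for c in ["wrist","top"]:
    p=bot.camera(c)
    for n,g in G.items(): print(c,n,np.round(fit(p,*g),4))
E
```

```text
wrist A [  0.4724  -0.194  -19.4707   0.0612]
wrist B [ 0.4763 -0.2936 -2.4514  0.0794]
wrist C [ 0.5645 -0.3368 23.0813  0.1332]
top A [  0.4721  -0.1948 -20.4211   0.0553]
top B [ 0.4758 -0.2943 -1.6317  0.0383]
top C [ 0.5737 -0.333  21.2262  0.403 ]
```

```bash
cat >> h.py <<'E'
def lean(yaw,a):
    """tool down with jaws along b=(sin yaw,-cos yaw); then rotate by a deg about b"""
    D=down(yaw); b=D.apply([0,1,0]); return Ro.from_rotvec(np.radians(a)*b)*D
E
python3 - <<'E'
from h import *
R=lean(70,30);print(R.apply([0,1,0]),R.apply([0,0,1]),R.apply([1,0,0]))
c=np.array([.4722,-.1945,.019])
plan(c-R.apply([0,0,.12]),R)
E
```

```text
[ 9.39692621e-01 -3.42020143e-01  1.11022302e-16] [ 0.17101007  0.46984631 -0.8660254 ] [0.29619813 0.81379768 0.5       ]
turn rad [-0.1    0.517  0.372] rows>= 5 then shift mm [ -6.4 -67.1 199.9] | shift before turn [112.5 -27.2 176.4]
```

>>> {"name": "servo_tool", "arguments": {"motion": [[[0,0,0,-0.02,0.103,0.074],[0,0,0,-0.02,0.103,0.074],[0,0,0,-0.02,0.103,0.074],[0,0,0,-0.02,0.103,0.074],[0,0,0,-0.02,0.103,0.074]]]}}

```text
time: 11.85
ee_pos: [0.483, -0.3624, 0.3001]
tcp_rot: [179.9, -30.1, 70.0]
wrist_force: [0.1, 0.0, -1.2]
opening: 0.0798
```

>>> {"name": "servo_tool", "arguments": {"motion": [[[0,-17,45,0,0,0],[0,-17,45,0,0,0],[-3,-17,45,0,0,0],[-3,-16,45,0,0,0],[0,0,0,0,0,0]]]}}

```text
time: 12.35
ee_pos: [0.4455, -0.2589, 0.1388]
tcp_rot: [-179.2, -30.2, 69.8]
wrist_force: [0.4, -0.2, -0.4]
opening: 0.0801
```

```bash
python3 - <<'E'
from h import *
st()
p=bot.camera("wrist");save(p,"w7",scale=1.4)
print(np.round(fit(p,.4722,-.1945,-20),4))
R=lean(70,30)
c=np.array([.4722,-.1945,.019])
plan(c,R)
E
```

```text
12.35 [ 0.4455 -0.2589  0.1388] [-179.19  -30.18   69.83] F [ 0.4 -0.2 -0.4] open 80.1 q [-44.  10.  -1.  93.  27.  63.]
[  0.4726  -0.1938 -20.2685   0.0573]
turn rad [-0.006 -0.001  0.001] rows>= 1 then shift mm [-2.000e-01 -1.000e-01  1.432e+02] | shift before turn [ -0.3   0.8 143.2]
```

View pics/w7.png

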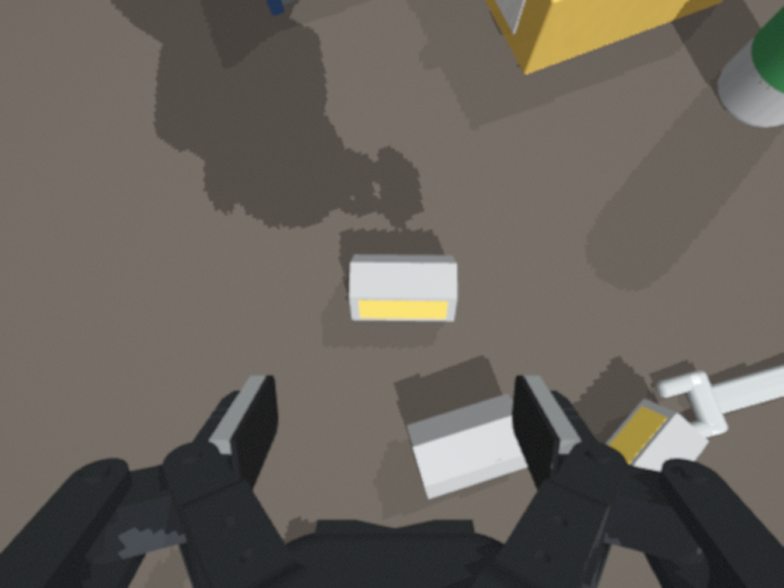

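>>> {"name": "servo_tool", "arguments": {"motion": [[[0,1,45,0,0,0],[0,0,45,0,0,0],[0,0,33,0,0,0],[0,0,20,0,0,0],[0,0,0,0,0,0]]]}}

```text
time: 12.9
ee_pos: [0.476, -0.198, 0.022]
tcp_rot: [179.9, -29.9, 70.2]
wrist_force: [0.2, 0.3, 0.5]
opening: 0.08
```

>>> {"name": "servo_tool", "arguments": {"motion": [[[0,0,0,0,0,0],[0,0,0,0,0,0],[0,0,0,0,0,0],[0,0,0,0,0,0],[0,0,0,0,0,0]]], "gripper": 50, "newtons": 70}}

```text
time: 13.4
ee_pos: [0.4766, -0.2005, 0.0248]
tcp_rot: [179.6, -29.9, 70.2]
wrist_force: [0.2, -1.7, 6.6]
opening: 0.0609
```

```bash
python3 - <<'E'
from h import *
st()
p=bot.camera("wrist");save(p,"w8",scale=1.4)
E
```

```text
13.4 [ 0.4766 -0.2005  0.0248] [179.64 -29.86  70.18] F [ 0.2 -1.7  6.6] open 60.9 q [-37.  10. -14.  76.  29.  71.]
```

View pics/w8.png

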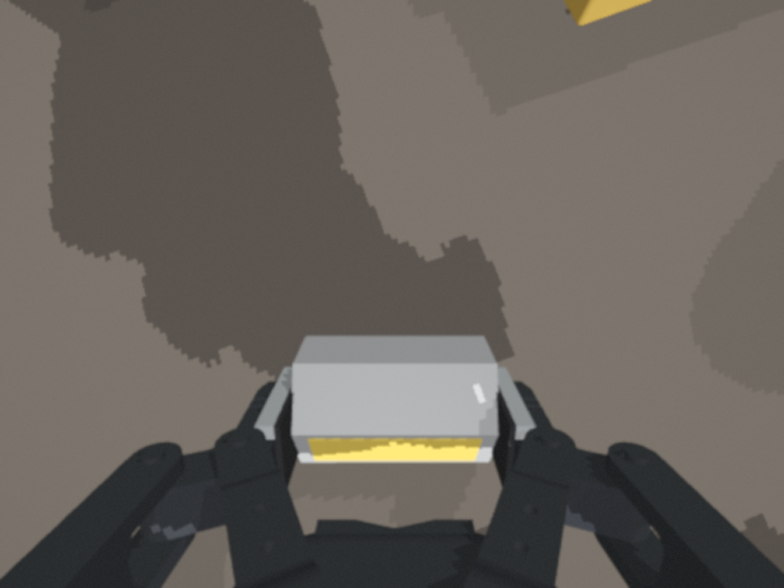

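>>> {"name": "servo_tool", "arguments": {"motion": [[[10,0,-17,0,0,0],[20,0,-35,0,0,0],[20,0,-35,0,0,0],[20,0,-35,0,0,0],[20,0,-35,0,0,0]]]}}

```text
time: 13.95
ee_pos: [0.4749, -0.1998, 0.2059]
tcp_rot: [179.8, -29.8, 70.1]
wrist_force: [1.1, -0.0, -2.8]
opening: 0.0609
```

```bash
python3 - <<'E'
from h import *
st()
plan([.537,.098,.20],lean(91.7,-30))
E
```

```text
13.95 [ 0.4749 -0.1998  0.2059] [179.79 -29.82  70.13] F [ 1.1 -0.  -2.8] open 60.9 q [-37.   6.   2.  96.  28.  70.]
turn rad [ 0.003 -1.031 -0.396] rows>= 8 then shift mm [ 259.1   70.9 -142.8] | shift before turn [258.3 -43.4 154.8]
```

>>> {"name": "servo_tool", "arguments": {"motion": [[[0,0,0,0,-0.129,-0.05],[0,0,0,0,-0.129,-0.05],[0,0,0,0,-0.129,-0.05],[0,0,0,0,-0.129,-0.05],[0,0,0,0,-0.129,-0.05]]]}}

```text
time: 14.45
ee_pos: [0.4754, -0.1998, 0.2054]
tcp_rot: [177.0, 7.9, 83.5]
wrist_force: [-0.3, -0.3, -4.3]
opening: 0.0606
```

>>> {"name": "servo_tool", "arguments": {"motion": [[[0,0,0,0,-0.129,-0.05],[0,0,0,0,-0.129,-0.05],[0,0,0,0,-0.129,-0.046],[40,11,-22,0,0,0],[40,11,-22,0,0,0]]]}}

```text
time: 14.95
ee_pos: [0.494, -0.1063, 0.2024]
tcp_rot: [179.7, 30.0, 91.5]
wrist_force: [1.4, 0.2, -2.1]
opening: 0.0609
```

>>> {"name": "servo_tool", "arguments": {"motion": [[[40,11,-22,0,0,0],[40,11,-22,0,0,0],[40,11,-22,0,0,0],[40,11,-22,0,0,0],[0,0,0,0,0,0]]]}}

```text
time: 15.45
ee_pos: [0.5338, 0.0812, 0.1968]
tcp_rot: [179.9, 29.9, 91.9]
wrist_force: [-0.9, -1.0, -3.0]
opening: 0.0608
```

```bash
python3 - <<'E'
from h import *
st()
p=bot.camera("wrist");save(p,"w9",scale=1.4)
p=bot.camera("top");save(p,"t4",scale=1.4)
plan([.537,.098,.10],lean(91.7,-30))
E
```

```text
15.45 [0.5338 0.0812 0.1968] [179.87  29.93  91.9 ] F [-0.9 -1.  -3. ] open 60.8 q [ 22.  11.   6.  97. -28. 113.]
turn rad [0.003 0.    0.001] rows>= 1 then shift mm [66.5  4.5 74.4] | shift before turn [66.5  4.3 74.4]
```

View pics/w9.png

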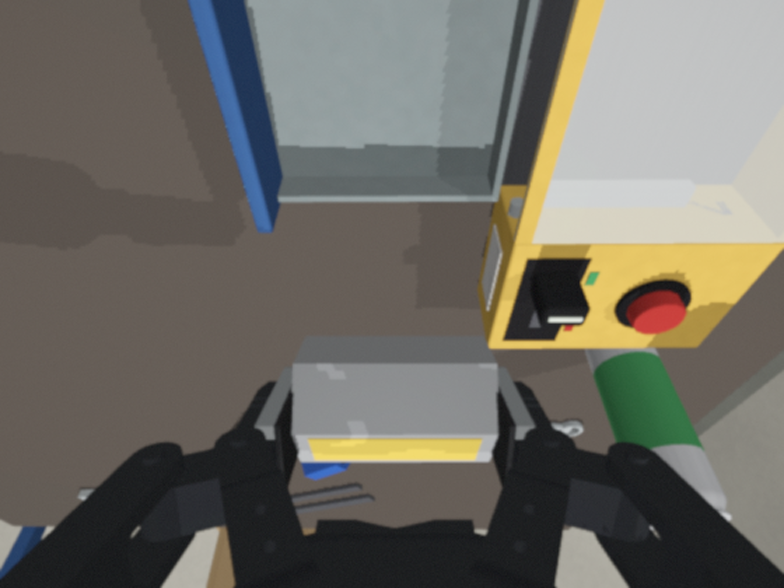

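View pics/t4.png

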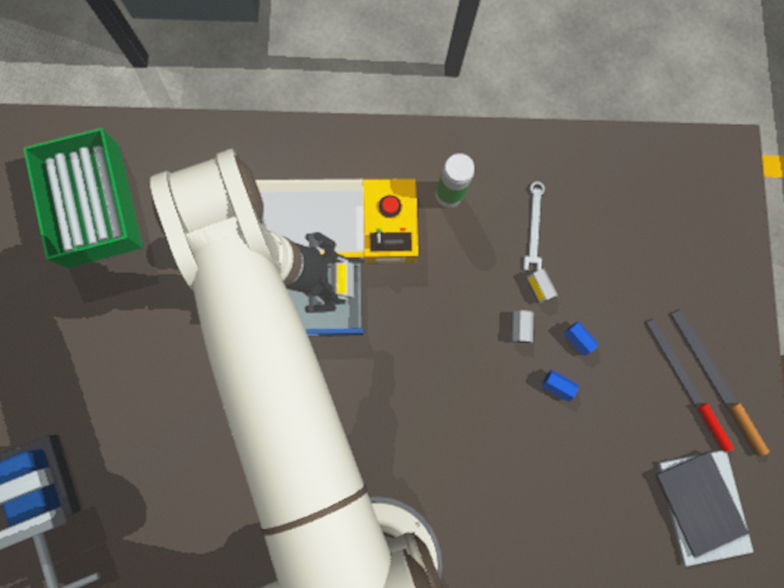

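```bash
python3 - <<'E'
from h import *
p=bot.camera("wrist")
print([px2w(p,a/1.4,b/1.4,.034).round(4) for a,b in [(280,202),(280,192),(500,200),(493,190)]])
print("front top",[px2w(p,a/1.4,b/1.4,.058).round(4) for a,b in [(262,232),(272,230),(188,0)]])
t=bot.camera("top")
save(t,"t4c",(160,170,110,80),7)
E
```

```text
[array([0.4626, 0.0374, 0.034 ]), array([0.4638, 0.045 , 0.034 ]), array([0.6018, 0.0432, 0.034 ]), array([0.5959, 0.0505, 0.034 ])]
front top [array([0.4551, 0.0327, 0.058 ]), array([0.4614, 0.0345, 0.058 ]), array([0.4484, 0.1534, 0.058 ])]
```

View pics/t4c.png

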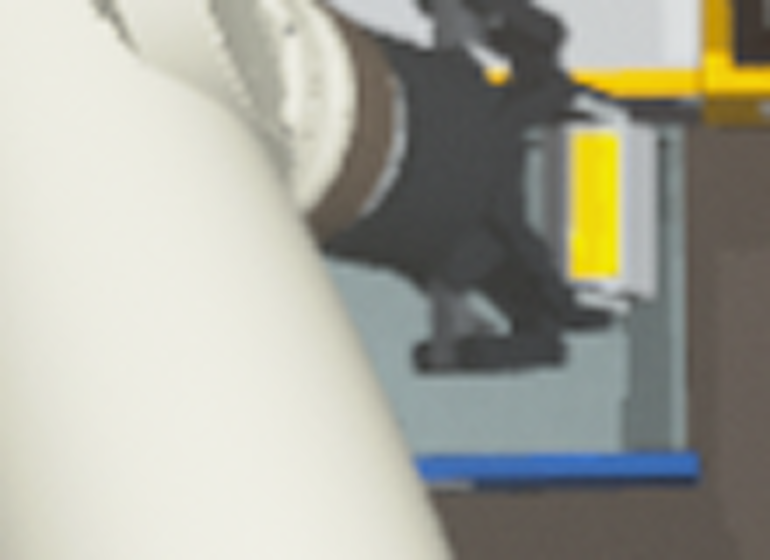

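```bash
python3 - <<'E'
from h import *
plan([.532,.1015,.10],lean(91.7,-30))
print(lean(91.7,-30).inv().apply([0,0,-1]))
E
```

```text
turn rad [ 0.003  0.    -0.001] rows>= 1 then shift mm [71.2  0.  72.2] | shift before turn [71.2 -0.3 72.2]
[ 5.00000000e-01 -8.32667268e-17  8.66025404e-01]
```

>>> {"name": "servo_tool", "arguments": {"motion": [[[24,0,24,0,0,0],[24,0,24,0,0,0],[23,0,24,0,0,0],[10,0,17,0,0,0],[10,0,17,0,0,0]]]}}

```text
time: 16.15
ee_pos: [0.532, 0.1011, 0.0598]
tcp_rot: [179.8, 30.0, 91.6]
wrist_force: [0.7, -0.8, -2.1]
opening: 0.0603
```

>>> {"name": "servo_tool", "arguments": {"motion": [[[6,0,10,0,0,0],[4,0,7,0,0,0],[0,0,0,0,0,0],[0,0,0,0,0,0]]]}}

```text
time: 16.55
ee_pos: [0.5325, 0.1024, 0.0413]
tcp_rot: [179.8, 30.0, 91.6]
wrist_force: [0.1, -0.1, -2.5]
opening: 0.0609
```

```bash
python3 - <<'E'
from h import *
st()
p=bot.camera("wrist");save(p,"w10",scale=1.4)
E
```

```text
16.55 [0.5325 0.1024 0.0413] [179.77  30.01  91.61] F [ 0.1 -0.1 -2.5] open 60.9 q [ 24.  15.  -6.  81. -28. 115.]
```

View pics/w10.png

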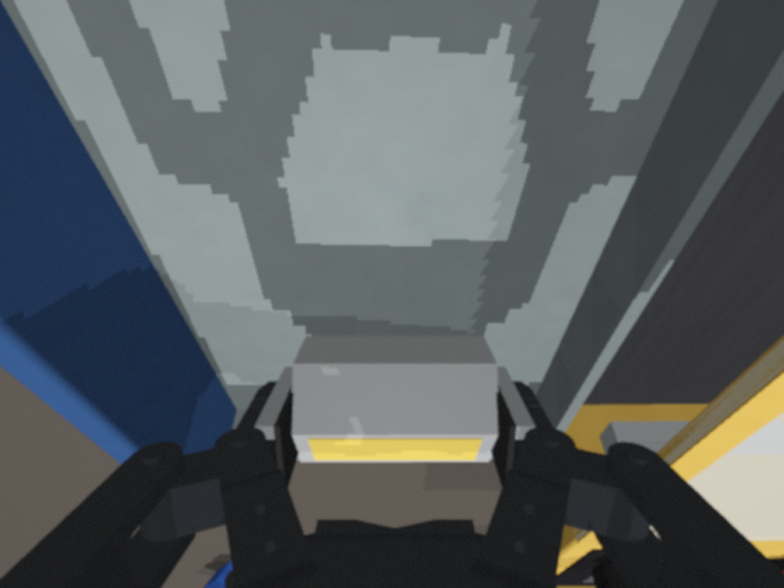

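>>> {"name": "servo_tool", "arguments": {"motion": [[[1,0,2,0,0,0],[0.5,0,1,0,0,0],[0,0,0,0,0,0]]]}}

```text
time: 16.9
ee_pos: [0.5324, 0.1025, 0.0373]
tcp_rot: [179.8, 30.0, 91.7]
wrist_force: [0.8, -0.3, -1.8]
opening: 0.0607
```

>>> {"name": "servo_tool", "arguments": {"motion": [[[0.5,0,1,0,0,0],[0,0,0,0,0,0]]]}}

```text
time: 17.1
ee_pos: [0.5326, 0.1025, 0.0371]
tcp_rot: [179.7, 30.0, 91.7]
wrist_force: [-2.2, 1.7, 6.5]
opening: 0.0606
```

>>> {"name": "servo_tool", "arguments": {"motion": [[[0,0,0,0,0,0],[0,0,0,0,0,0],[0,0,0,0,0,0],[0,0,0,0,0,0]]], "gripper": 76}}

```text
time: 17.5
ee_pos: [0.5322, 0.1023, 0.0358]
tcp_rot: [179.8, 30.0, 91.7]
wrist_force: [-0.3, -0.8, -0.0]
opening: 0.0759
```

>>> {"name": "servo_tool", "arguments": {"motion": [[[0,0,-20,0,0,0],[0,0,-40,0,0,0],[0,0,-40,0,0,0],[0,0,-40,0,0,0],[0,0,0,0,0,0]]]}}

```text
time: 18.0
ee_pos: [0.531, 0.1749, 0.1616]
tcp_rot: [179.4, 29.8, 91.6]
wrist_force: [0.2, 0.9, -0.1]
opening: 0.0763
```

```bash
python3 - <<'E'
from h import *
st()
p=bot.camera("wrist");save(p,"w11",scale=1.4)
print(fit(p,.532,.098,1.7,zc=.03))
plan([.48,-.36,.28],lean(87,-30))
plan([.48,-.36,.28],down(80))
E
```

```text
18.0 [0.531  0.1749 0.1616] [179.45  29.85  91.59] F [ 0.2  0.9 -0.1] open 76.3 q [ 30.  17.  10.  98. -26. 122.]
(np.float64(0.5251403873099254), np.float64(0.11285608633889276), np.float64(0.7107101741709221), np.float64(0.3563231781907148))
turn rad [ 0.047 -0.002  0.07 ] rows>= 1 then shift mm [-524.4  -22.6  163.2] | shift before turn [-521.5  -67.   160.2]
turn rad [0.06 0.52 0.2 ] rows>= 4 then shift mm [-534.5   42.9 -120.9] | shift before turn [-521.5  -67.   160.2]
```

View pics/w11.png

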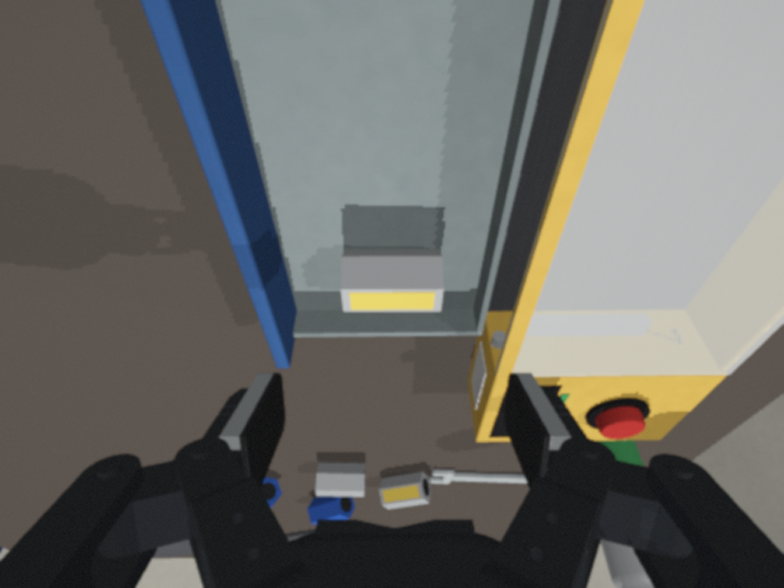

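```bash
python3 - <<'E'
from h import *
plan([.52,-.356,.22],down(23))
E
```

```text
turn rad [0.318 0.454 1.171] rows>= 9 then shift mm [-216.8  483.6  -60.9] | shift before turn [-489.1  -27.3  211.1]
```

>>> {"name": "servo_tool", "arguments": {"motion": [[[-22,0,-40,0,0,0],[-10,0,-18,0,0,0],[0,0,0,0.0353,0.0504,0.13],[0,0,0,0.0353,0.0504,0.13],[0,0,0,0.0353,0.0504,0.13]]]}}

```text
time: 18.55
ee_pos: [0.5295, 0.1733, 0.222]
tcp_rot: [175.6, 20.3, 67.1]
wrist_force: [0.5, -0.5, -0.6]
opening: 0.0763
```

>>> {"name": "servo_tool", "arguments": {"motion": [[[0,0,0,0.0353,0.0504,0.13],[0,0,0,0.0353,0.0504,0.13],[0,0,0,0.0353,0.0504,0.13],[0,0,0,0.0353,0.0504,0.13],[0,0,0,0.0353,0.0504,0.13]]]}}

```text
time: 19.05
ee_pos: [0.5295, 0.173, 0.2219]
tcp_rot: [178.2, 3.2, 30.0]
wrist_force: [0.9, -0.8, -0.0]
opening: 0.0759
```

>>> {"name": "servo_tool", "arguments": {"motion": [[[0,0,0,0.0353,0.0504,0.13],[-18,40,0,0,0,0],[-18,40,0,0,0,0],[-18,40,0,0,0,0],[-18,40,0,0,0,0]]]}}

```text
time: 19.55
ee_pos: [0.5249, -0.0038, 0.2225]
tcp_rot: [180.0, 0.3, 23.0]
wrist_force: [0.6, 0.7, 0.5]
opening: 0.0761
```

>>> {"name": "servo_tool", "arguments": {"motion": [[[-18,40,0,0,0,0],[-18,40,0,0,0,0],[-18,40,0,0,0,0],[-18,40,0,0,0,0],[-18,40,0,0,0,0]]]}}

```text
time: 20.05
ee_pos: [0.52, -0.2232, 0.223]
tcp_rot: [-180.0, 0.3, 23.0]
wrist_force: [1.8, 0.5, 0.5]
opening: 0.0758
```

```bash
python3 - <<'E'
from h import *
st()
plan([.52,-.356,.22],down(23))
E
```

```text
20.05 [ 0.52   -0.2232  0.223 ] [-179.99    0.29   22.95] F [1.8 0.5 0.5] open 75.8 q [-23.   7.   9.  92.  -0. 134.]
turn rad [-0.     0.005 -0.001] rows>= 1 then shift mm [-51.9 122.3   3. ] | shift before turn [-51.8 122.3   3.2]
```

>>> {"name": "servo_tool", "arguments": {"motion": [[[-18,40,0,0,0,0],[-18,40,0,0,0,0],[-16,40,2,0,0,0],[0,0,0,0,0,0]]]}}

```text
time: 20.45
ee_pos: [0.5185, -0.3564, 0.2194]
tcp_rot: [-179.9, 0.4, 22.7]
wrist_force: [-0.6, 0.3, -1.0]
opening: 0.0754
```

```bash
python3 - <<'E'
from h import *
st()
p=bot.camera("wrist");save(p,"w12",scale=1.4)
m=nutmask(p);cv2.imwrite("pics/m12.png",m.astype(np.uint8)*255)
E
```

```text
20.45 [ 0.5185 -0.3564  0.2194] [-179.94    0.37   22.72] F [-0.6  0.3 -1. ] open 75.4 q [-34.  16.  19.  94.  -0. 123.]
```

View pics/w12.png

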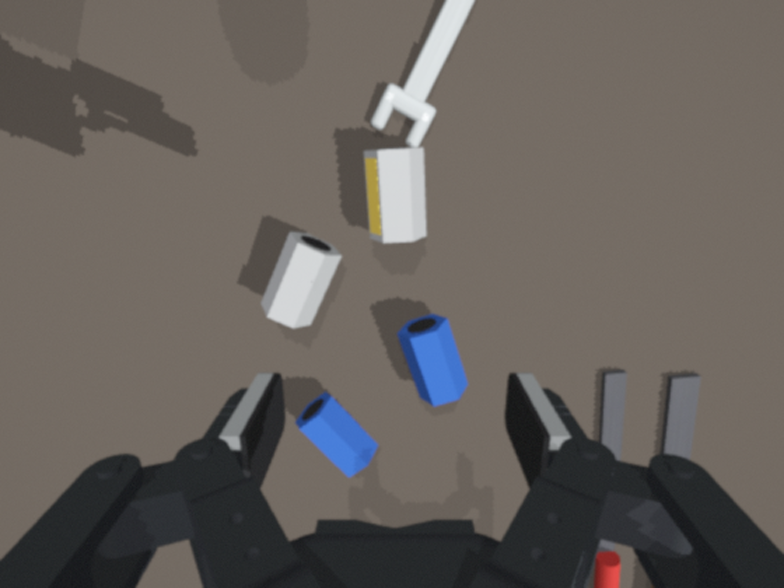

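```bash
python3 - <<'E'
from h import *
p=bot.camera("wrist");
q=dict(p);c=p["color"].copy();c[:104]=[100,88,80];q["color"]=c
print("C",np.round(fit(q,.5645,-.337,25),4),"B",np.round(fit(p,.476,-.294,-2),4))
print("prong tip",px2w(p,413/1.4,146/1.4,.008))
for a,b in [(430,318),(466,398),(305,408),(375,460)]: print(px2w(p,a/1.4,b/1.4,.03).round(3))
E
```

```text
C [ 0.5635 -0.3371 26.1428  0.0598] B [ 0.4757 -0.2943 -2.6787  0.061 ]
prong tip [ 0.59863755 -0.33365204  0.008     ]
[ 0.49  -0.394  0.03 ]
[ 0.437 -0.45   0.03 ]
[ 0.378 -0.333  0.03 ]
[ 0.352 -0.405  0.03 ]
```

```bash
python3 - <<'E'
from h import *
plan([.5635,-.337,.024],down(26))
R=down(26)
for v in ([-.0138,-.0067,0],[0,.11,0]): print((R.inv().apply(v)*1000).round(1))
E
```

```text
turn rad [-0.002  0.005 -0.055] rows>= 1 then shift mm [ 46.9   5.3 196.7] | shift before turn [ 48.1   3.1 196.4]
[-15.3  -0.   -0. ]
[ 48.2 -98.9  -0. ]
```

>>> {"name": "servo_tool", "arguments": {"motion": [[[0,0,0,0,0.005,-0.055],[24,3,0,0,0,0],[23,2,20,0,0,0],[0,0,45,0,0,0],[0,0,45,0,0,0]]], "gripper": 62}}

```text
time: 21.05
ee_pos: [0.5654, -0.3339, 0.1117]
tcp_rot: [179.9, -0.1, 26.3]
wrist_force: [-0.2, -0.3, -0.6]
opening: 0.0619
```

>>> {"name": "servo_tool", "arguments": {"motion": [[[0,0,40,0,0,0],[0,0,30,0,0,0],[0,0,15,0,0,0],[0,0,0,0,0,0]]]}}

```text
time: 21.45
ee_pos: [0.5635, -0.3341, 0.0256]
tcp_rot: [-179.9, 0.1, 26.2]
wrist_force: [-0.8, 0.5, 0.5]
opening: 0.0622
```

```bash
python3 - <<'E'
from h import *
st()
p=bot.camera("wrist");save(p,"w13",scale=1.4)
E
```

```text
21.45 [ 0.5635 -0.3341  0.0256] [-1.7987e+02  5.0000e-02  2.6190e+01] F [-0.8  0.5  0.5] open 62.2 q [-31.  21.   4.  73.   0. 123.]
```

View pics/w13.png

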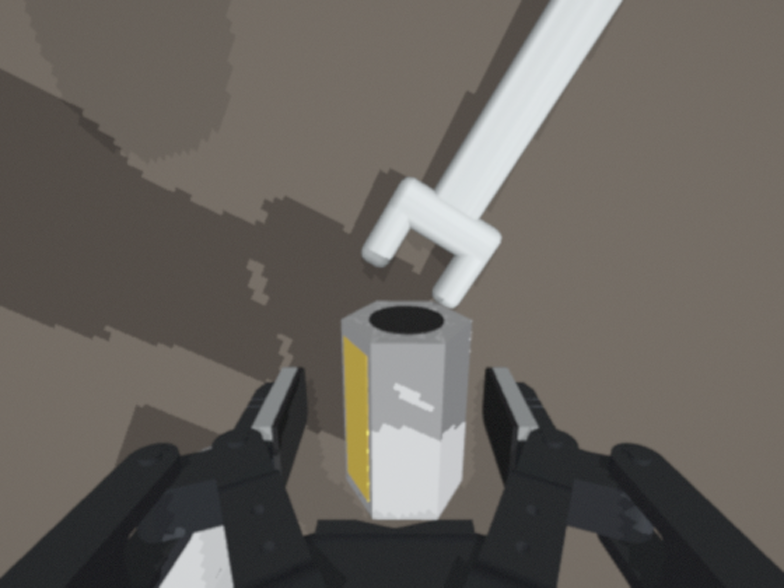

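>>> {"name": "servo_tool", "arguments": {"motion": [[[-1,3,0,0,0,0],[0,0,0,0,0,0],[0,0,0,0,0,0],[0,0,0,0,0,0],[0,0,0,0,0,0]]], "gripper": 35, "newtons": 30}}

```text
time: 22.0
ee_pos: [0.5661, -0.3395, 0.0304]
tcp_rot: [179.8, -0.2, 26.1]
wrist_force: [-1.0, 0.7, 5.7]
opening: 0.0396
```

>>> {"name": "servo_tool", "arguments": {"motion": [[[-5,0,0,0,0,0],[-8,0,0,0,0,0],[-8,0,0,0,0,0],[0,0,0,0,0,0]]]}}

```text
time: 22.4
ee_pos: [0.547, -0.3493, 0.0304]
tcp_rot: [179.7, -0.2, 26.1]
wrist_force: [-0.6, -0.2, 7.0]
opening: 0.0399
```

```bash
python3 - <<'E'
from h import *
st()
p=bot.camera("wrist");save(p,"w14",scale=1.4)
plan([.546,-.235,.024],down(26))
E
```

```text
22.4 [ 0.547  -0.3493  0.0304] [179.74  -0.2   26.11] F [-0.6 -0.2  7. ] open 39.9 q [-33.  19.   3.  73.   0. 121.]
turn rad [ 0.005 -0.003  0.002] rows>= 1 then shift mm [  49.2 -103.1    6.4] | shift before turn [  49.4 -103.1    6.1]
```

View pics/w14.png

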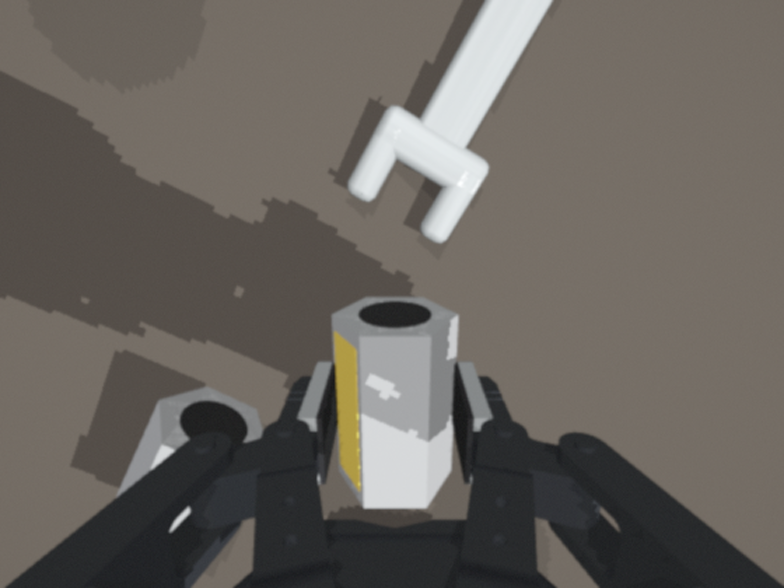

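```bash
python3 - <<'E'
from h import *
R=pose()[1]
for v in ([.008,.02,.003],[0,.02,0],[0,.075,0]): print((R.inv().apply(v)*1000).round(1))
E
```

```text
[ 16.  -14.4  -3. ]
[  8.8 -18.   -0.1]
[ 33.  -67.3  -0.2]
```

>>> {"name": "servo_tool", "arguments": {"motion": [[[8,-7,-3,0,0,0],[8,-7,0,0,0,0],[9,-18,0,0,0,0],[9,-18,0,0,0,0],[9,-18,0,0,0,0]]]}}

```text
time: 22.95
ee_pos: [0.5547, -0.2658, 0.0305]
tcp_rot: [180.0, -0.0, 26.2]
wrist_force: [-0.2, -0.8, -2.9]
opening: 0.0397
```

>>> {"name": "servo_tool", "arguments": {"motion": [[[9,-18,0,0,0,0],[9,-18,0,0,0,0],[0,0,0,0,0,0]]]}}

```text
time: 23.25
ee_pos: [0.555, -0.2244, 0.0306]
tcp_rot: [-180.0, -0.1, 26.3]
wrist_force: [-0.6, -1.0, -3.3]
opening: 0.04
```

>>> {"name": "servo_tool", "arguments": {"motion": [[[0,0,0,0,0,0],[0,0,0,0,0,0],[0,0,0,0,0,0],[-20,0,-40,0,0,0],[-20,0,-40,0,0,0]]], "gripper": 76}}

```text
time: 23.75
ee_pos: [0.518, -0.2455, 0.1103]
tcp_rot: [-179.9, 0.0, 26.1]
wrist_force: [1.5, -1.6, 1.0]
opening: 0.0758
```

```bash
python3 - <<'E'
from h import *
st()
p=bot.camera("wrist");save(p,"w15",scale=1.4)
x,_=pose()
print("C",np.round(fit(p,.553,-.235,26),4),"B",np.round(fit(p,.476,-.294,-2),4))
E
```

```text
23.75 [ 0.518  -0.2455  0.1103] [-1.7992e+02  5.0000e-02  2.6140e+01] F [ 1.5 -1.6  1. ] open 75.8 q [-25.   8.  -2.  80.   0. 128.]
C [ 5.5320e-01 -2.2520e-01  2.6132e+01  2.2800e-02] B [ 0.4762 -0.2944 -2.2221  0.047 ]
```

View pics/w15.png

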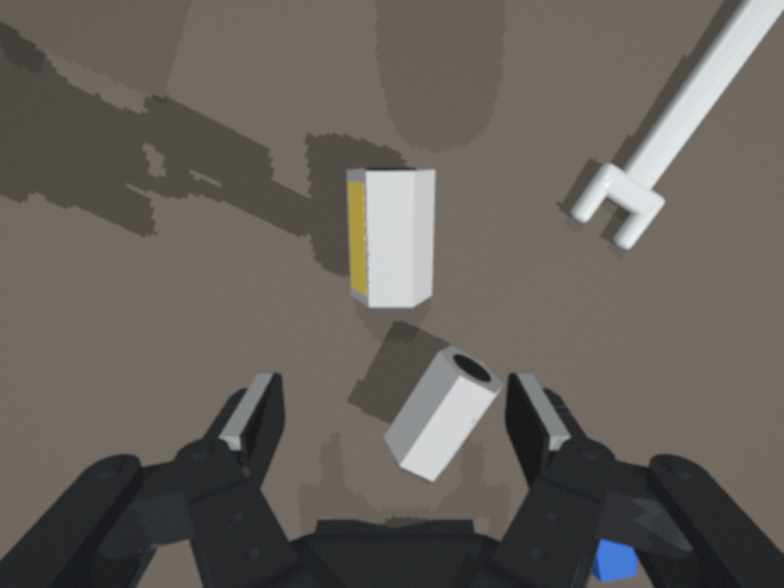

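```bash
python3 - <<'E'
from h import *
R=lean(116,-30);z=R.apply([0,0,1]);print(z)
c=np.array([.5532,-.2252,.018])
plan(c-z*.10,R)
E
```

```text
[ 0.21918557 -0.44939702 -0.8660254 ]
turn rad [-0.402 -0.409 -1.533] rows>= 11 then shift mm [ 54.8  41.4 -15.3] | shift before turn [ 41.3 -55.1  14. ]
```

>>> {"name": "servo_tool", "arguments": {"motion": [[[0,0,-20,-0.0335,-0.0341,-0.1278],[0,0,0,-0.0335,-0.0341,-0.1278],[0,0,0,-0.0335,-0.0341,-0.1278],[0,0,0,-0.0335,-0.0341,-0.1278],[0,0,0,-0.0335,-0.0341,-0.1278]]]}}

```text
time: 24.3
ee_pos: [0.5193, -0.2459, 0.1307]
tcp_rot: [173.9, 12.2, 62.5]
wrist_force: [-0.0, 0.0, -0.6]
opening: 0.076
```

>>> {"name": "servo_tool", "arguments": {"motion": [[[0,0,0,-0.0335,-0.0341,-0.1278],[0,0,0,-0.0335,-0.0341,-0.1278],[0,0,0,-0.0335,-0.0341,-0.1278],[0,0,0,-0.0335,-0.0341,-0.1278],[0,0,0,-0.0335,-0.0341,-0.1278]]]}}

```text
time: 24.8
ee_pos: [0.5192, -0.2457, 0.1307]
tcp_rot: [176.5, 25.4, 100.1]
wrist_force: [0.3, 0.2, -0.4]
opening: 0.076
```

>>> {"name": "servo_tool", "arguments": {"motion": [[[0,0,0,-0.0335,-0.0341,-0.1278],[0,0,0,-0.0335,-0.0341,-0.1278],[22,20,0,0,0,0],[22,20,0,0,0,0],[0,0,0,0,0,0]]], "gripper": 80}}

```text
time: 25.3
ee_pos: [0.5382, -0.1918, 0.1071]
tcp_rot: [-179.7, 29.6, 116.4]
wrist_force: [-0.5, -0.1, 0.1]
opening: 0.0797
```

```bash
python3 - <<'E'
from h import *
st()
p=bot.camera("wrist");save(p,"w16",scale=1.4)
print(np.round(fit(p,.5532,-.2252,26),4))
R=lean(116,-30);z=R.apply([0,0,1])
c=np.array([.5532,-.2252,.018])
plan(c-z*.005,R)
E
```

```text
25.3 [ 0.5382 -0.1918  0.1071] [-179.69   29.6   116.37] F [-0.5 -0.1  0.1] open 79.7 q [ -9.  -9. -24.  57. -24.  51.]
[ 0.5584 -0.2334 26.0827  0.6147]
turn rad [-0.002 -0.006  0.005] rows>= 1 then shift mm [14.  -0.8 90.7] | shift before turn [13.5 -0.5 90.8]
```

View pics/w16.png

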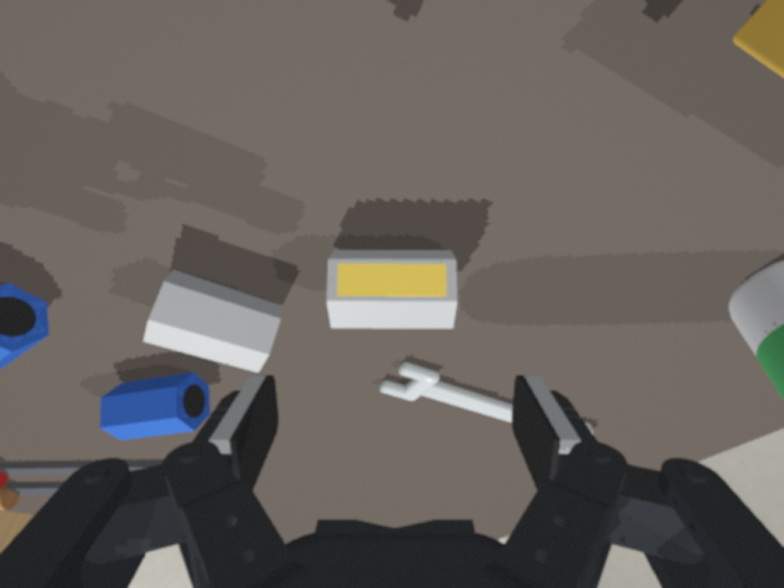

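>>> {"name": "servo_tool", "arguments": {"motion": [[[14,-1,10,0,-0.006,0.005],[0,0,35,0,0,0],[0,0,30,0,0,0],[0,0,15,0,0,0],[0,0,0,0,0,0]]]}}

```text
time: 25.85
ee_pos: [0.5501, -0.2249, 0.0218]
tcp_rot: [-179.8, 29.9, 115.9]
wrist_force: [-0.2, 0.1, 0.1]
opening: 0.0803
```

>>> {"name": "servo_tool", "arguments": {"motion": [[[0,0,0,0,0,0],[0,0,0,0,0,0],[0,0,0,0,0,0],[0,0,0,0,0,0],[0,0,0,0,0,0]]], "gripper": 50, "newtons": 70}}

```text
time: 26.35
ee_pos: [0.552, -0.2236, 0.0254]
tcp_rot: [180.0, 30.1, 115.9]
wrist_force: [-2.5, 1.7, 6.4]
opening: 0.0606
```

```bash
python3 - <<'E'
from h import *
st()
p=bot.camera("wrist");save(p,"w17",scale=1.4)
R=lean(116,-30);print((R.inv().apply(np.array([.5532,-.2252,.018])-pose()[0])*1000).round(1),"up100",R.inv().apply([0,0,100]).round(1))
E
```

```text
26.35 [ 0.552  -0.2236  0.0254] [179.99  30.14 115.89] F [-2.5  1.7  6.4] open 60.6 q [-12.  -4. -29.  45. -23.  48.]
[2.  0.4 7.3] up100 [-50.    0.  -86.6]
```

View pics/w17.png

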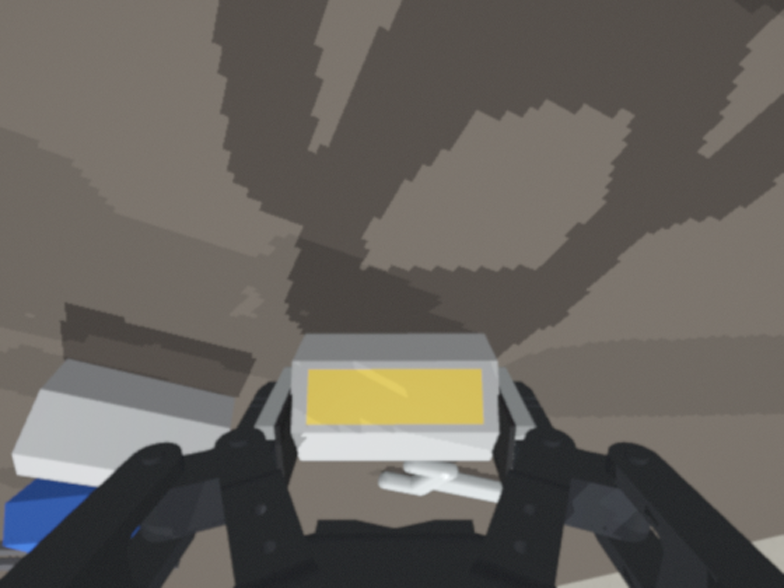

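>>> {"name": "servo_tool", "arguments": {"motion": [[[-10,0,-17,0,0,0],[-20,0,-35,0,0,0],[-20,0,-35,0,0,0],[-20,0,-35,0,0,0],[-20,0,-35,0,0,0]]]}}

```text
time: 26.9
ee_pos: [0.5507, -0.2224, 0.2061]
tcp_rot: [-179.9, 30.0, 116.0]
wrist_force: [0.9, 0.4, -3.0]
opening: 0.0608
```

```bash
python3 - <<'E'
from h import *
st()
R=lean(91.7,30);z=R.apply([0,0,1]);print(z)
c=np.array([.529,.239,.031])
plan(c-z*.007+[0,0,.13],R)
E
```

```text
26.9 [ 0.5507 -0.2224  0.2061] [-179.92   29.99  115.95] F [ 0.9  0.4 -3. ] open 60.8 q [-12.  -9. -13.  66. -23.  48.]
[-0.01483312  0.49977993 -0.8660254 ]
turn rad [-1.000e-03  1.031e+00  4.420e-01] rows>= 8 then shift mm [377.4  -8.  263. ] | shift before turn [ 384.3  180.7 -176.9]
```

>>> {"name": "servo_tool", "arguments": {"motion": [[[0,0,0,0,0.129,0.055],[0,0,0,0,0.129,0.055],[0,0,0,0,0.129,0.055],[0,0,0,0,0.129,0.055],[0,0,0,0,0.129,0.055]]]}}

```text
time: 27.4
ee_pos: [0.5516, -0.2225, 0.2055]
tcp_rot: [176.9, -7.8, 101.0]
wrist_force: [0.2, 0.7, -3.7]
opening: 0.0605
```

>>> {"name": "servo_tool", "arguments": {"motion": [[[0,0,0,0,0.129,0.055],[0,0,0,0,0.129,0.055],[0,0,0,0,0.129,0.057],[36,0,20,0,0,0],[36,0,20,0,0,0]]]}}

```text
time: 27.9
ee_pos: [0.5491, -0.1415, 0.2015]
tcp_rot: [-179.4, -30.2, 91.2]
wrist_force: [0.9, 0.6, -1.7]
opening: 0.0607
```

>>> {"name": "servo_tool", "arguments": {"motion": [[[38,0,25,0,0,0],[38,0,25,0,0,0],[38,0,25,0,0,0],[38,0,25,0,0,0],[38,0,25,0,0,0]]]}}

```text
time: 28.4
ee_pos: [0.5416, 0.0883, 0.1926]
tcp_rot: [-179.9, -30.0, 91.6]
wrist_force: [0.9, -0.1, -2.6]
opening: 0.0613
```

>>> {"name": "servo_tool", "arguments": {"motion": [[[38,-2,25,0,0,0],[38,-3,25,0,0,0],[38,-3,25,0,0,0],[0,0,0,0,0,0]]]}}

```text
time: 28.8
ee_pos: [0.5282, 0.2268, 0.1846]
tcp_rot: [-179.9, -30.0, 91.9]
wrist_force: [-0.3, -0.3, -2.9]
opening: 0.0609
```

```bash
python3 - <<'E'
from h import *
st()
R=lean(91.7,30);z=R.apply([0,0,1])
c=np.array([.529,.239,.031])
plan(c-z*.007+[0,0,.06],R)
p=bot.camera("wrist");save(p,"w18",scale=1.4)
p=bot.camera("top");save(p,"t18",(150,120,290,190),2.7)
E
```

```text
28.8 [0.5282 0.2268 0.1846] [-179.86  -30.02   91.94] F [-0.3 -0.3 -2.9] open 60.9 q [10.  1. -5. 79. 30. 99.]
turn rad [-0.005 -0.     0.004] rows>= 1 then shift mm [-36.3   1.2  80.1] | shift before turn [-36.3   1.4  80.1]
```

View pics/w18.png

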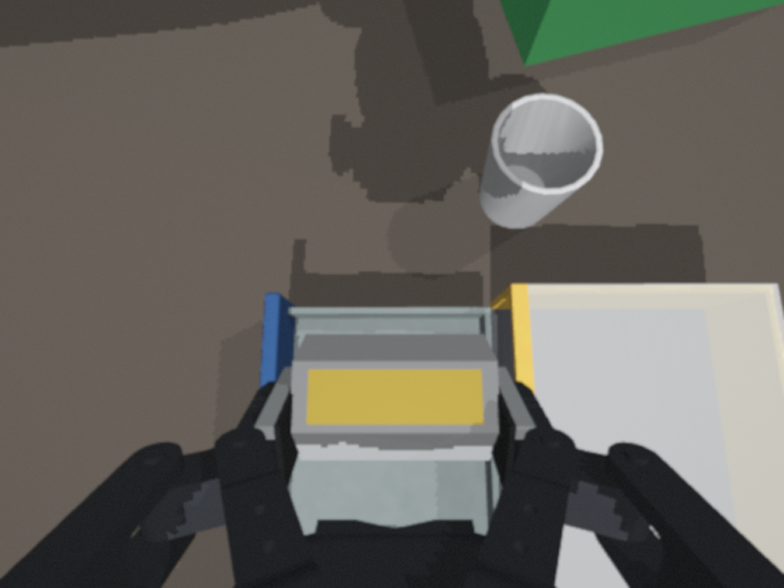

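View pics/t18.png

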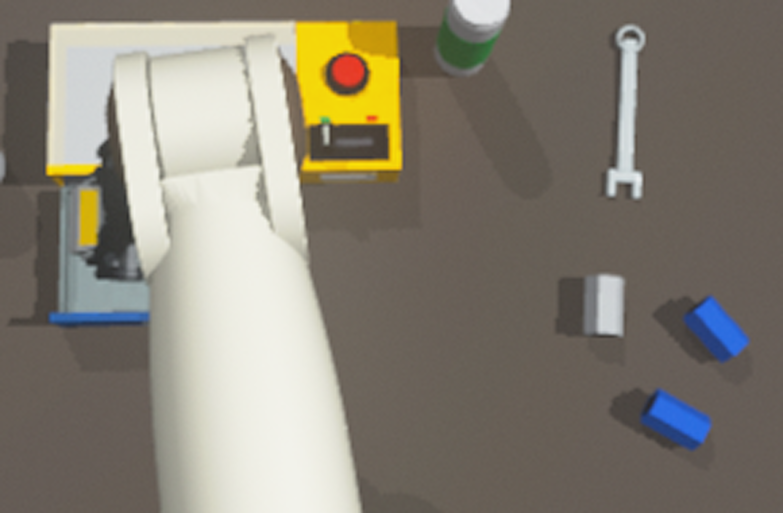

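>>> {"name": "servo_tool", "arguments": {"motion": [[[-18,1,40,0,0,0],[-18,0,40,0,0,0],[-10,0,17,0,0,0],[-10,0,17,0,0,0],[-6,0,10,0,0,0]]]}}

```text
time: 29.4
ee_pos: [0.5302, 0.2293, 0.0445]
tcp_rot: [-179.7, -29.9, 91.5]
wrist_force: [-0.5, -0.9, -2.7]
opening: 0.0606
```

>>> {"name": "servo_tool", "arguments": {"motion": [[[-2,0,4,0,0,0],[0,0,0,0,0,0],[0,0,0,0,0,0]]]}}

```text
time: 29.7
ee_pos: [0.5312, 0.2308, 0.0431]
tcp_rot: [-180.0, -30.0, 91.7]
wrist_force: [-0.3, 0.3, -2.9]
opening: 0.0608
```

>>> {"name": "servo_tool", "arguments": {"motion": [[[-2,0,3.5,0,0,0],[-0.5,0,1,0,0,0],[0,0,0,0,0,0],[0,0,0,0,0,0]]]}}

```text
time: 30.1
ee_pos: [0.5305, 0.2311, 0.0369]
tcp_rot: [-179.9, -30.0, 91.6]
wrist_force: [0.0, -0.4, -1.8]
opening: 0.0609
```

>>> {"name": "servo_tool", "arguments": {"motion": [[[-0.5,0,1,0,0,0],[0,0,0,0,0,0],[0,0,0,0,0,0]]]}}

```text
time: 30.4
ee_pos: [0.5307, 0.2312, 0.036]
tcp_rot: [-179.9, -30.0, 91.7]
wrist_force: [0.4, 0.8, -1.2]
opening: 0.0608
```

>>> {"name": "servo_tool", "arguments": {"motion": [[[0,0,0.5,0,0,0],[0,0,0,0,0,0],[0,0,0,0,0,0],[0,0,0,0,0,0],[0,0,0,0,0,0]]], "gripper": 76}}

```text
time: 30.9
ee_pos: [0.5305, 0.2313, 0.0353]
tcp_rot: [-179.9, -30.0, 91.6]
wrist_force: [0.2, -0.1, -0.2]
opening: 0.0756
```

>>> {"name": "servo_tool", "arguments": {"motion": [[[0,0,-20,0,0,0],[0,0,-40,0,0,0],[0,0,-40,0,0,0],[0,0,-40,0,0,0],[0,0,0,0,0,0]]]}}

```text
time: 31.4
ee_pos: [0.535, 0.1599, 0.1618]
tcp_rot: [179.6, -30.0, 91.8]
wrist_force: [0.5, 1.3, 0.5]
opening: 0.0756
```

```bash
python3 - <<'E'
from h import *
st()
p=bot.camera("wrist");save(p,"w19",scale=1.4)
plan([.476,-.22,.25],lean(90,-30))
plan([.476,-.42,.25],lean(87,30))
E
```

```text
31.4 [0.535  0.1599 0.1618] [179.63 -30.01  91.77] F [0.5 1.3 0.5] open 75.6 q [ 3.  2. -6. 80. 30. 91.]
turn rad [ 0.003 -1.047  0.029] rows>= 8 then shift mm [-375.   -58.3  111.5] | shift before turn [-282.5  -68.6 -268.2]
turn rad [-0.038 -0.     0.071] rows>= 1 then shift mm [-459.3  -27.8 -370.1] | shift before turn [-455.6  -74.2 -368.2]
```

View pics/w19.png

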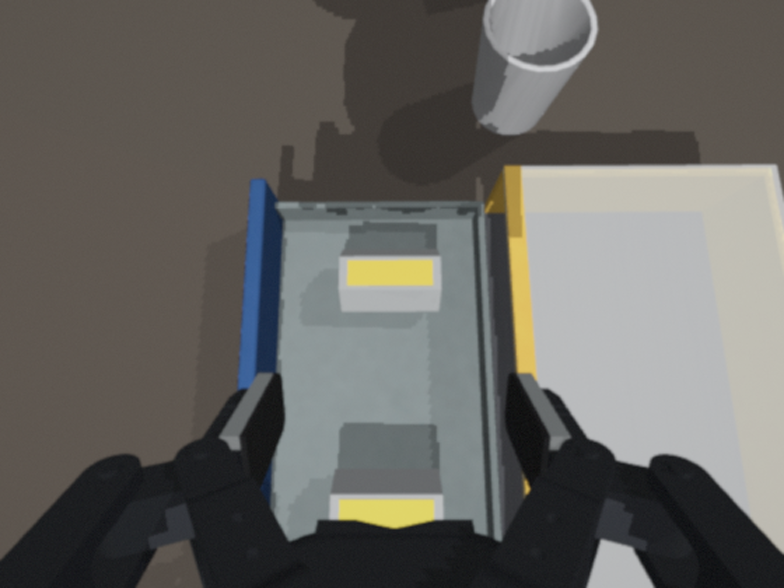

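```bash
python3 - <<'E'
from h import *
R=lean(87.6,-30);z=R.apply([0,0,1])
c=np.array([.476,-.2943,.018])
plan(c-z*.12,R)
E
```

```text
turn rad [ 0.003 -1.047  0.073] rows>= 8 then shift mm [-325.1  -39.2  230.6] | shift before turn [-359.   -66.9 -164.5]
```

>>> {"name": "servo_tool", "arguments": {"motion": [[[0,0,-20,0,-0.131,0.009],[0,0,0,0,-0.131,0.009],[0,0,0,0,-0.131,0.009],[0,0,0,0,-0.131,0.009],[0,0,0,0,-0.131,0.009]]]}}

```text
time: 31.95
ee_pos: [0.5331, 0.1518, 0.1737]
tcp_rot: [-179.5, 7.9, 89.3]
wrist_force: [0.9, 0.0, 0.5]
opening: 0.076
```

>>> {"name": "servo_tool", "arguments": {"motion": [[[0,0,0,0,-0.131,0.009],[0,0,0,0,-0.131,0.009],[0,0,0,0,-0.131,0.009],[-36,-4,20,0,0,0],[-36,-4,20,0,0,0]]]}}

```text
time: 32.45
ee_pos: [0.5216, 0.0707, 0.1709]
tcp_rot: [-179.4, 30.3, 88.3]
wrist_force: [-0.3, -1.2, 0.4]
opening: 0.0754
```

>>> {"name": "servo_tool", "arguments": {"motion": [[[-36,-4,20,0,0,0],[-36,-4,20,0,0,0],[-36,-4,20,0,0,0],[-36,-4,20,0,0,0],[-36,-4,20,0,0,0]]], "gripper": 80}}

```text
time: 32.95
ee_pos: [0.4932, -0.1366, 0.1779]
tcp_rot: [-179.8, 30.1, 87.9]
wrist_force: [0.3, -0.6, -0.5]
opening: 0.0799
```

```bash
python3 - <<'E'
from h import *
st()
R=lean(87.6,-30);z=R.apply([0,0,1])
c=np.array([.476,-.2943,.018])
plan(c-z*.12,R)
p=bot.camera("top");print(np.round(fit(p,.476,-.2943,-2),4))
E
```

```text
32.95 [ 0.4932 -0.1366  0.1779] [-179.82   30.09   87.88] F [ 0.3 -0.6 -0.5] open 79.9 q [ -0.  -2.  -9.  84. -30.  92.]
turn rad [-0.001  0.002  0.004] rows>= 1 then shift mm [-57.1 -10.6  97.6] | shift before turn [-56.9 -10.8  97.7]
[ 0.4753 -0.2939 -3.4009  0.0367]
```

>>> {"name": "servo_tool", "arguments": {"motion": [[[-29,-5,40,0,0,0],[-28,-6,40,0,0,0.004],[0,0,17,0,0,0],[0,0,30,0,0,0],[0,0,0,0,0,0]]]}}

```text
time: 33.5
ee_pos: [0.4759, -0.2483, 0.0934]
tcp_rot: [-179.6, 30.0, 87.7]
wrist_force: [-0.2, 0.3, 0.1]
opening: 0.0802
```

```bash
python3 - <<'E'
from h import *
st()
R=lean(87.6,-30);z=R.apply([0,0,1])
c=np.array([.476,-.2943,.018])
plan(c-z*.005,R)
p=bot.camera("wrist");save(p,"w20",scale=1.4);print(np.round(fit(p,.476,-.2943,-2),4))
E
```

```text
33.5 [ 0.4759 -0.2483  0.0934] [-179.64   30.01   87.66] F [-0.2  0.3  0.1] open 80.2 q [-13.  -4. -20.  68. -29.  77.]
turn rad [-0.006  0.     0.001] rows>= 1 then shift mm [-2.1  2.  83.3] | shift before turn [-2.1  2.5 83.2]
[ 0.4768 -0.2956 -2.4268  0.0358]
```

View pics/w20.png

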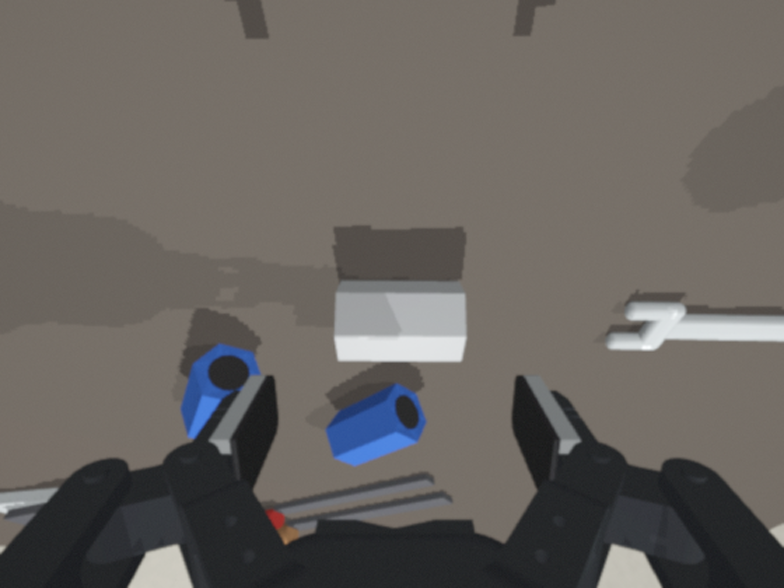

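>>> {"name": "servo_tool", "arguments": {"motion": [[[-2,2,25,0,0,0],[0,0,30,0,0,0],[0,0,20,0,0,0],[0,0,8,0,0,0],[0,0,0,0,0,0]]]}}

```text
time: 34.05
ee_pos: [0.4785, -0.2909, 0.0268]
tcp_rot: [-180.0, 30.1, 87.6]
wrist_force: [-0.2, 0.6, 0.5]
opening: 0.0798
```

>>> {"name": "servo_tool", "arguments": {"motion": [[[0,0,0,0,0,0],[0,0,0,0,0,0],[0,0,0,0,0,0],[0,0,0,0,0,0],[0,0,0,0,0,0]]], "gripper": 50, "newtons": 70}}

```text
time: 34.55
ee_pos: [0.4796, -0.2911, 0.0288]
tcp_rot: [179.8, 30.1, 87.5]
wrist_force: [0.1, 4.1, 6.6]
opening: 0.0607
```

>>> {"name": "servo_tool", "arguments": {"motion": [[[-10,0,-17,0,0,0],[-20,0,-35,0,0,0],[-20,0,-35,0,0,0],[-20,0,-35,0,0,0],[-20,0,-35,0,0,0]]]}}

```text
time: 35.05
ee_pos: [0.4782, -0.29, 0.2098]
tcp_rot: [180.0, 30.1, 87.6]
wrist_force: [-0.0, -0.2, -2.4]
opening: 0.0605
```

>>> {"name": "servo_tool", "arguments": {"motion": [[[0,0,0,0,0.14,0],[0,0,0,0,0.14,0],[0,0,0,0,0.14,0],[0,0,0,0,0.14,0],[0,0,0,0,0.14,0]]]}}

```text
time: 35.55
ee_pos: [0.4789, -0.2904, 0.2095]
tcp_rot: [179.8, -10.3, 87.6]
wrist_force: [-0.3, 0.4, -3.0]
opening: 0.0605
```

>>> {"name": "servo_tool", "arguments": {"motion": [[[0,0,0,0,0.14,0],[0,0,0,0,0.14,0],[0,0,0,0,0.14,0],[0,0,0,0,0.14,0],[0,0,0,0,0.14,0]]]}}

```text
time: 36.05
ee_pos: [0.4789, -0.291, 0.2087]
tcp_rot: [179.8, -50.3, 87.6]
wrist_force: [-0.0, 0.7, -3.8]
opening: 0.0606
```

```bash
python3 - <<'E'
from h import *
st()
p=bot.camera("side");u=w2px(p,pose()[0]);print(u);l,t=(u-[50,40]).astype(int)
save(p,"s21",(l,t,100,75),8)
p=bot.camera("top");u=w2px(p,pose()[0]);l,t=(u-[50,40]).astype(int)
save(p,"t21",(l,t,100,75),8)
E
```

```text
36.05 [ 0.4789 -0.291   0.2087] [179.83 -50.33  87.65] F [-0.   0.7 -3.8] open 60.6 q [-47.  37.  33. 125.  34.  33.]
[344.17953987 139.09833727]
```

View pics/s21.png

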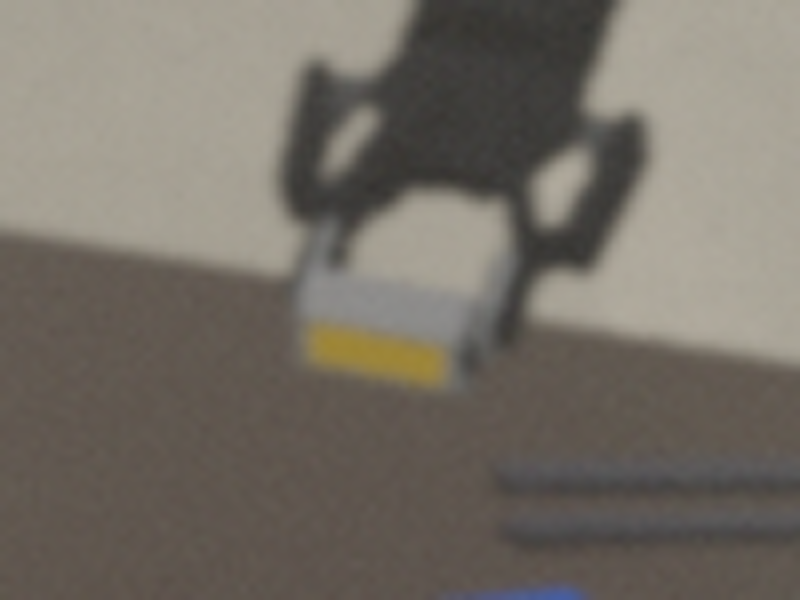

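View pics/t21.png

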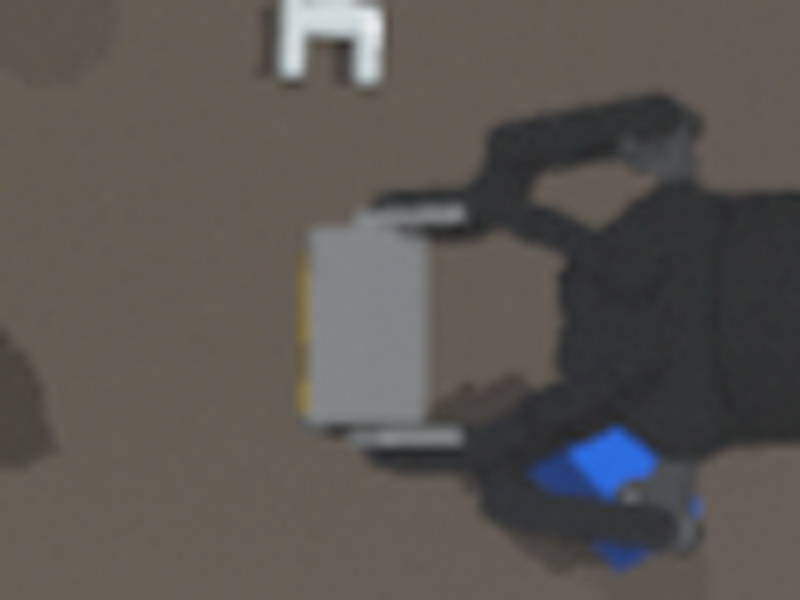

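```bash
python3 - <<'E'
from h import *
R=lean(87.6,30)
c=np.array([.48,-.21,.018])
plan(c-R.apply([.0015,0,.0116])+[0,0,.06],R)
print(c-R.apply([.0015,0,.0116]))
E
```

```text
turn rad [-0.005 -0.36  -0.007] rows>= 3 then shift mm [  7.8  -1.4 136.3] | shift before turn [-40.7  -0.7 130.3]
[ 0.47970272 -0.21709281  0.02729589]
```

>>> {"name": "servo_tool", "arguments": {"motion": [[[0,0,0,0,-0.12,0],[0,0,0,0,-0.12,0],[0,0,0,0,-0.12,0],[4,0,45,0,0,0],[4,0,45,0,0,0]]]}}

```text
time: 36.65
ee_pos: [0.482, -0.2389, 0.1364]
tcp_rot: [179.5, -28.9, 87.8]
wrist_force: [1.1, -0.1, -4.0]
opening: 0.0607
```

>>> {"name": "servo_tool", "arguments": {"motion": [[[0,-1,45,0,0,0],[-10,0,17,0,0,0],[-10,0,17,0,0,0],[-6,0,10,0,0,0],[0,0,0,0,0,0]]]}}

```text
time: 37.15
ee_pos: [0.4806, -0.2177, 0.0434]
tcp_rot: [180.0, -29.4, 87.6]
wrist_force: [-0.8, 0.5, -2.2]
opening: 0.0604
```

```bash
python3 - <<'E'
from h import *
st()
plan([.48,-.217,.0285],lean(87.6,30))
E
```

```text
37.15 [ 0.4806 -0.2177  0.0434] [179.96 -29.36  87.59] F [-0.8  0.5 -2.2] open 60.4 q [-36.  18.  -2.  87.  24.  52.]
turn rad [ 0.001  0.011 -0.   ] rows>= 1 then shift mm [-6.8 -0.6 13.2] | shift before turn [-6.7 -0.6 13.3]
```

>>> {"name": "servo_tool", "arguments": {"motion": [[[-3,0,6,0,0.011,0],[-3,0,5,0,0,0],[-1,0,2,0,0,0],[0,0,0,0,0,0]]]}}

```text
time: 37.55
ee_pos: [0.4807, -0.2179, 0.0286]
tcp_rot: [180.0, -30.1, 87.5]
wrist_force: [-0.6, 0.0, -2.2]
opening: 0.0605
```

>>> {"name": "servo_tool", "arguments": {"motion": [[[-0.5,0,1,0,0,0],[-0.5,0,1,0,0,0],[0,0,0,0,0,0]]]}}

```text
time: 37.85
ee_pos: [0.4808, -0.2179, 0.0282]
tcp_rot: [179.9, -30.1, 87.6]
wrist_force: [-4.8, -1.7, 11.9]
opening: 0.0606
```

>>> {"name": "servo_tool", "arguments": {"motion": [[[0,0,0,0,0,0],[0,0,0,0,0,0],[0,0,0,0,0,0],[0,0,0,0,0,0]]], "gripper": 80}}

```text
time: 38.25
ee_pos: [0.4807, -0.2175, 0.0262]
tcp_rot: [180.0, -30.1, 87.6]
wrist_force: [0.2, 0.3, 0.8]
opening: 0.08
```

>>> {"name": "servo_tool", "arguments": {"motion": [[[0,0,-20,0,0,0],[0,0,-40,0,0,0],[0,0,-40,0,0,0],[0,0,-30,0,0,0],[0,0,0,0,0,0]]]}}

```text
time: 38.75
ee_pos: [0.4787, -0.285, 0.1421]
tcp_rot: [179.7, -29.9, 87.6]
wrist_force: [0.0, 0.3, 0.1]
opening: 0.08
```

```bash
python3 - <<'E'
from h import *
st()
p=bot.camera("wrist");save(p,"w22",scale=1.4);f=fit(p,.481,-.2115,-2.4);print(np.round(f,4))
p=bot.camera("top");print(np.round(fit(p,.481,-.2115,-2.4),4))
R=lean(87.6,-30);z=R.apply([0,0,1])
plan(np.array([f[0],f[1],.018])-z*.12,R)
E
```

```text
38.75 [ 0.4787 -0.285   0.1421] [179.71 -29.94  87.62] F [0.  0.3 0.1] open 80.0 q [-42.  22.  14. 101.  23.  47.]
[ 0.4814 -0.2111 -3.0008  0.0489]
[ 0.4811 -0.2118 -3.0707  0.0333]
turn rad [ 1.000e-03 -1.049e+00 -1.000e-03] rows>= 8 then shift mm [122.7   0.4 -51.7] | shift before turn [105.9   0.2  80.6]
```

View pics/w22.png

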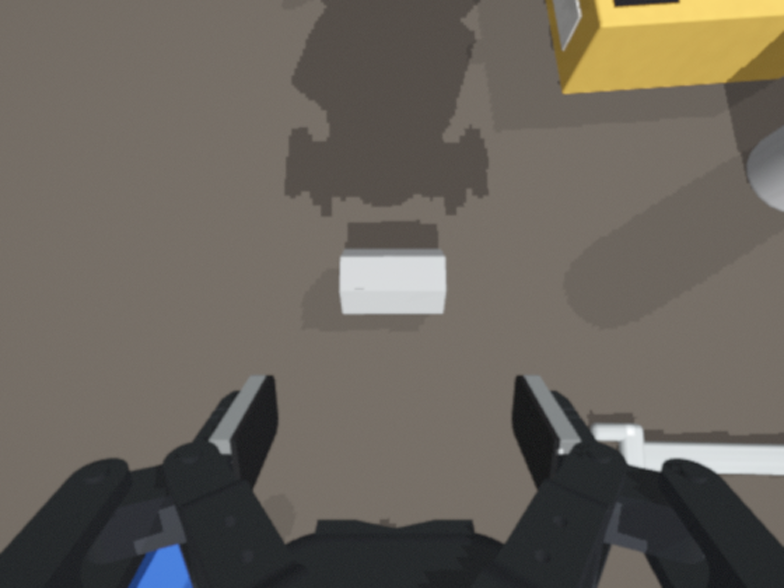

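>>> {"name": "servo_tool", "arguments": {"motion": [[[0,0,0,0,-0.131,0],[0,0,0,0,-0.131,0],[0,0,0,0,-0.131,0],[0,0,0,0,-0.131,0],[0,0,0,0,-0.131,0]]]}}

```text
time: 39.35
ee_pos: [0.4776, -0.2821, 0.138]
tcp_rot: [180.0, 7.7, 87.6]
wrist_force: [-0.7, 0.1, -0.6]
opening: 0.08
```

>>> {"name": "servo_tool", "arguments": {"motion": [[[0,0,0,0,-0.131,0],[0,0,0,0,-0.131,0],[0,0,0,0,-0.131,0],[40,0,-18,0,0,0],[42,0,-18,0,0,0]]]}}

```text
time: 39.85
ee_pos: [0.4803, -0.192, 0.1273]
tcp_rot: [-179.9, 29.9, 87.6]
wrist_force: [0.9, 0.1, 0.6]
opening: 0.08
```

>>> {"name": "servo_tool", "arguments": {"motion": [[[40,0,-16,0,0,0],[0,0,15,0,0,0],[0,0,15,0,0,0],[0,0,0,0,0,0]]]}}

```text
time: 40.25
ee_pos: [0.4811, -0.1655, 0.0939]
tcp_rot: [-179.7, 29.9, 87.8]
wrist_force: [-1.1, -0.0, -0.3]
opening: 0.0799
```

```bash
python3 - <<'E'
from h import *
st()
p=bot.camera("wrist");f=fit(p,.481,-.2115,-2.4);print(np.round(f,4));save(p,"w23",scale=1.4)
R=lean(87.2,-30);z=R.apply([0,0,1])
plan(np.array([.4815,-.2115,.018])-z*.008,R)
E
```

```text
40.25 [ 0.4811 -0.1655  0.0939] [-179.71   29.89   87.76] F [-1.1 -0.  -0.3] open 79.9 q [ -4.  -3. -19.  73. -30.  88.]
[ 0.4814 -0.2118 -2.0988  0.0311]
turn rad [ 0.001 -0.002  0.007] rows>= 1 then shift mm [-1.   2.2 81.7] | shift before turn [-1.2  2.1 81.7]
```

View pics/w23.png

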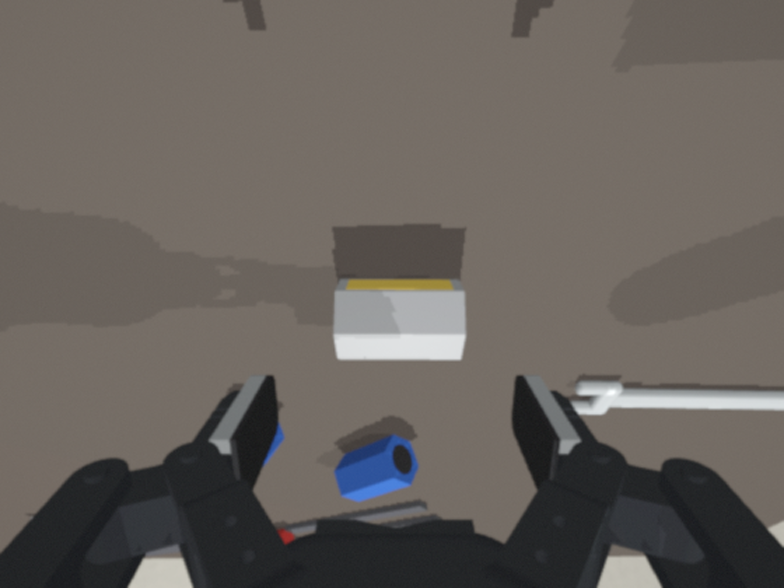

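>>> {"name": "servo_tool", "arguments": {"motion": [[[-1,2,25,0,0,0.007],[0,0,30,0,0,0],[0,0,20,0,0,0],[0,0,7,0,0,0],[0,0,0,0,0,0]]]}}

```text
time: 40.8
ee_pos: [0.4824, -0.2081, 0.026]
tcp_rot: [179.8, 29.9, 87.1]
wrist_force: [0.5, -0.1, 0.7]
opening: 0.0798
```

>>> {"name": "servo_tool", "arguments": {"motion": [[[0,0,0,0,0,0],[0,0,0,0,0,0],[0,0,0,0,0,0],[0,0,0,0,0,0],[0,0,0,0,0,0]]], "gripper": 50}}

```text
time: 41.3
ee_pos: [0.484, -0.2077, 0.028]
tcp_rot: [179.6, 29.9, 87.1]
wrist_force: [-1.0, 2.6, 6.5]
opening: 0.0607
```

>>> {"name": "servo_tool", "arguments": {"motion": [[[-10,0,-17,0,0,0],[-20,0,-35,0,0,0],[-15,0,-26,0,0,0],[0,0,0,0,0.131,0],[0,0,0,0,0.131,0]]]}}

```text
time: 41.8
ee_pos: [0.4837, -0.2067, 0.1182]
tcp_rot: [179.6, 14.6, 87.3]
wrist_force: [-0.5, -0.2, -3.8]
opening: 0.0607
```

>>> {"name": "servo_tool", "arguments": {"motion": [[[0,0,0,0,0.131,0],[0,0,0,0,0.131,0],[0,0,0,0,0.131,0],[0,0,0,0,0.131,0],[0,0,0,0,0.131,0]]]}}

```text
time: 42.3
ee_pos: [0.4832, -0.2082, 0.1176]
tcp_rot: [179.6, -22.9, 87.3]
wrist_force: [0.2, -0.1, -2.8]
opening: 0.0609
```

>>> {"name": "servo_tool", "arguments": {"motion": [[[0,0,0,0,0.131,0],[0,0,0,0,0,0]]]}}

```text
time: 42.5
ee_pos: [0.4821, -0.2094, 0.1138]
tcp_rot: [-180.0, -30.4, 87.0]
wrist_force: [-0.4, -0.6, -3.4]
opening: 0.0608
```

```bash
python3 - <<'E'
from h import *
st()
R=lean(87.2,30)
plan([.481,-.217,.06],R)
p=bot.camera("wrist");save(p,"w24",scale=1.4)
E
```

```text
42.5 [ 0.4821 -0.2094  0.1138] [-179.95  -30.4    87.04] F [-0.4 -0.6 -3.4] open 60.8 q [-36.  16.   3.  95.  25.  53.]
turn rad [ 0.001 -0.007 -0.002] rows>= 1 then shift mm [-33.6  -0.7  42.8] | shift before turn [-33.9  -0.6  42.5]
```

View pics/w24.png

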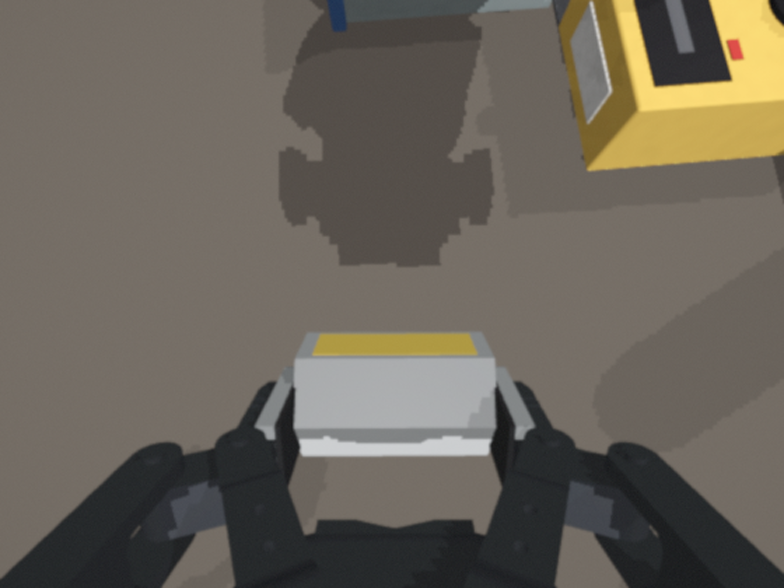

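>>> {"name": "servo_tool", "arguments": {"motion": [[[-20,0,35,0,-0.007,0],[-12,0,20,0,0,0],[-6,0,11,0,0,0],[-3,0,5,0,0,0],[0,0,0,0,0,0]]]}}

```text
time: 43.05
ee_pos: [0.4832, -0.2078, 0.035]
tcp_rot: [179.7, -29.7, 87.4]
wrist_force: [0.1, -0.7, -2.1]
opening: 0.0607
```

>>> {"name": "servo_tool", "arguments": {"motion": [[[0,0,0,0,0,0],[-1,0,1.5,0,0,0],[0,0,0,0,0,0]]]}}

```text
time: 43.35
ee_pos: [0.4833, -0.2086, 0.0332]
tcp_rot: [179.7, -29.7, 87.4]
wrist_force: [0.4, 0.4, -2.5]
opening: 0.0602
```

>>> {"name": "servo_tool", "arguments": {"motion": [[[-1,0,2,0,0.005,0],[-1,0,1.5,0,0,0],[-0.5,0,0.5,0,0,0],[0,0,0,0,0,0]]]}}

```text
time: 43.75
ee_pos: [0.4829, -0.2084, 0.0277]
tcp_rot: [179.8, -30.0, 87.3]
wrist_force: [-1.0, 0.1, -3.0]
opening: 0.0609
```

>>> {"name": "servo_tool", "arguments": {"motion": [[[-0.5,0,1,0,0,0],[0,0,0,0,0,0]]]}}

```text
time: 43.95
ee_pos: [0.4831, -0.2085, 0.0273]
tcp_rot: [179.7, -30.0, 87.3]
wrist_force: [-1.0, -0.1, 2.7]
opening: 0.0607
```

Touching. Release, withdraw, and go round for the last turn.

>>> {"name": "servo_tool", "arguments": {"motion": [[[0,0,0.5,0,0,0],[0,0,0,0,0,0],[0,0,0,0,0,0],[0,0,0,0,0,0]]], "gripper": 80}}

```text
time: 44.35
ee_pos: [0.4831, -0.2081, 0.0264]
tcp_rot: [179.7, -30.0, 87.3]
wrist_force: [0.1, 0.8, -0.3]
opening: 0.0803
```

>>> {"name": "servo_tool", "arguments": {"motion": [[[0,0,-20,0,0,0],[0,0,-40,0,0,0],[0,0,-40,0,0,0],[0,0,-30,0,0,0],[0,0,0,0,-0.131,0]]]}}

```text
time: 44.85
ee_pos: [0.4798, -0.2768, 0.1388]
tcp_rot: [179.9, -22.5, 87.0]
wrist_force: [-0.5, 1.3, -1.1]
opening: 0.0801
```

>>> {"name": "servo_tool", "arguments": {"motion": [[[0,0,0,0,-0.131,0],[0,0,0,0,-0.131,0],[0,0,0,0,-0.131,0],[0,0,0,0,-0.131,0],[0,0,0,0,-0.131,0]]]}}

```text
time: 45.35
ee_pos: [0.4797, -0.2732, 0.1401]
tcp_rot: [179.6, 15.4, 87.1]
wrist_force: [-0.1, -0.7, -1.0]
opening: 0.0799
```

>>> {"name": "servo_tool", "arguments": {"motion": [[[0,0,0,0,-0.131,0],[0,0,0,0,-0.131,0],[40,0,-18,0,0,0],[42,0,-18,0,0,0],[40,0,0,0,0,0]]]}}

```text
time: 45.85
ee_pos: [0.4864, -0.1476, 0.1106]
tcp_rot: [179.5, 30.0, 87.0]
wrist_force: [0.2, -0.2, 0.1]
opening: 0.0803
```

```bash
python3 - <<'E'
from h import *
st()
p=bot.camera("wrist");f=fit(p,.483,-.203,-2.8);print(np.round(f,4));save(p,"w25",scale=1.4)
t=bot.camera("top");f2=fit(t,.483,-.203,-2.8);print(np.round(f2,4))
R=lean(87.2,-30);z=R.apply([0,0,1])
plan(np.array([.483,-.203,.018])-z*.008,R)
E
```

```text
45.85 [ 0.4864 -0.1476  0.1106] [179.52  30.03  87.  ] F [ 0.2 -0.2  0.1] open 80.3 q [ -2.  -3. -17.  76. -30.  91.]
[ 0.4841 -0.2026 -2.7021  0.0371]
[ 0.4833 -0.2025 -4.1353  0.0355]
turn rad [ 0.002 -0.001  0.004] rows>= 1 then shift mm [-4.9  0.7 97.2] | shift before turn [-4.9  0.5 97.2]
```

View pics/w25.png

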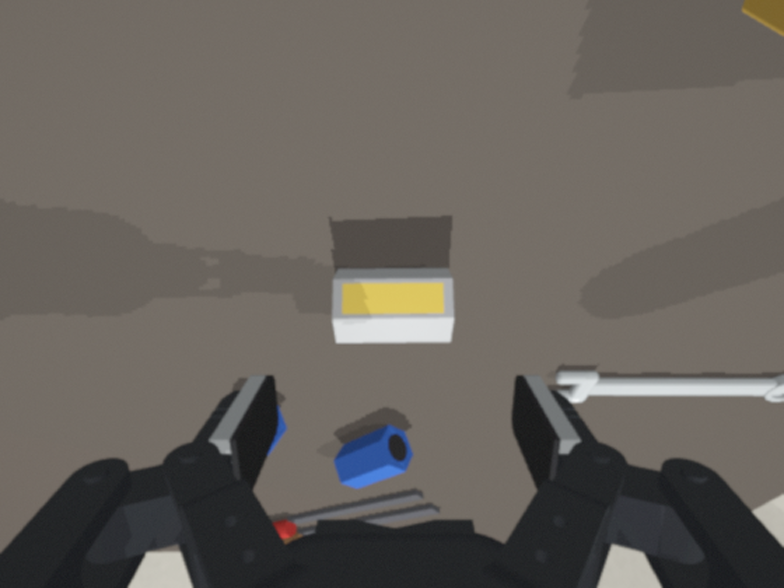

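Paint is now upper-left, as nut C was. Pick at lean −30.

>>> {"name": "servo_tool", "arguments": {"motion": [[[-5,1,25,0,0,0.004],[0,0,35,0,0,0],[0,0,27,0,0,0],[0,0,10,0,0,0],[0,0,0,0,0,0]]]}}

```text
time: 46.45
ee_pos: [0.4834, -0.2031, 0.0269]
tcp_rot: [179.7, 30.0, 86.8]
wrist_force: [-1.0, -0.4, 0.2]
opening: 0.0805
```

>>> {"name": "servo_tool", "arguments": {"motion": [[[0,0,0,0,0,0],[0,0,0,0,0,0],[0,0,0,0,0,0],[0,0,0,0,0,0],[0,0,0,0,0,0]]], "gripper": 50}}

```text
time: 46.95
ee_pos: [0.4855, -0.2023, 0.0294]
tcp_rot: [179.4, 30.1, 86.8]
wrist_force: [-1.1, 2.1, 6.8]
opening: 0.0607
```

>>> {"name": "servo_tool", "arguments": {"motion": [[[-10,0,-17,0,0,0],[-20,0,-35,0,0,0],[-20,0,-35,0,0,0],[-20,0,-35,0,0,0],[-20,0,-35,0,0,0]]]}}

```text
time: 47.45
ee_pos: [0.4831, -0.2012, 0.2105]
tcp_rot: [179.6, 30.0, 86.8]
wrist_force: [2.1, -0.2, -3.8]
opening: 0.0607
```

```bash
python3 - <<'E'
from h import *
st()
R=lean(91.7,30);z=R.apply([0,0,1])
# mid slot between A (.5325,.099) and C (.5307,.235)
c=np.array([.531,.168,.031])
plan(c-z*.0105+[0,0,.12],R)
E
```

```text
47.45 [ 0.4831 -0.2012  0.2105] [179.59  30.    86.84] F [ 2.1 -0.2 -3.8] open 60.7 q [ -8.  -5.  -8.  83. -30.  84.]
turn rad [ 0.006  1.047 -0.085] rows>= 8 then shift mm [288.6  58.8 224.9] | shift before turn [ 342.2   28.9 -139.1]
```

>>> {"name": "servo_tool", "arguments": {"motion": [[[0,0,0,0,0.131,-0.011],[0,0,0,0,0.131,-0.011],[0,0,0,0,0.131,-0.011],[0,0,0,0,0.131,-0.011],[0,0,0,0,0.131,-0.011]]]}}

```text
time: 47.95
ee_pos: [0.4837, -0.2014, 0.2101]
tcp_rot: [-179.9, -7.8, 90.1]
wrist_force: [0.1, 0.2, -3.3]
opening: 0.0607
```

>>> {"name": "servo_tool", "arguments": {"motion": [[[0,0,0,0,0.131,-0.011],[0,0,0,0,0.131,-0.011],[0,0,0,0.004,0.13,-0.009],[36,7,24,0,0,0],[36,7,24,0,0,0]]]}}

```text
time: 48.45
ee_pos: [0.495, -0.1159, 0.2001]
tcp_rot: [-179.8, -30.1, 91.5]
wrist_force: [-0.2, 1.0, -1.7]
opening: 0.0606
```

>>> {"name": "servo_tool", "arguments": {"motion": [[[36,7,24,0,0,0],[36,7,24,0,0,0],[36,7,24,0,0,0],[36,8,24,0,0,0],[36,8,24,0,0,0]]]}}

```text
time: 48.95
ee_pos: [0.5246, 0.104, 0.1893]
tcp_rot: [179.9, -29.9, 91.9]
wrist_force: [1.3, -0.4, -2.0]
opening: 0.0602
```

>>> {"name": "servo_tool", "arguments": {"motion": [[[30,8,24,0,0,0],[0,0,0,0,0,0]]]}}

```text
time: 49.15
ee_pos: [0.5308, 0.1443, 0.1829]
tcp_rot: [179.9, -30.0, 92.2]
wrist_force: [-0.4, -1.0, -3.3]
opening: 0.0603
```

```bash
python3 - <<'E'
from h import *
st()
plan([.531,.158,.10],lean(91.7,30))
p=bot.camera("wrist");save(p,"w26",scale=1.4)
E
```

```text
49.15 [0.5308 0.1443 0.1829] [179.92 -29.99  92.16] F [-0.4 -1.  -3.3] open 60.3 q [ 1.  2. -4. 84. 30. 89.]
turn rad [-0.003  0.     0.007] rows>= 1 then shift mm [-29.6   0.6  78.7] | shift before turn [-29.6   0.6  78.7]
```

View pics/w26.png

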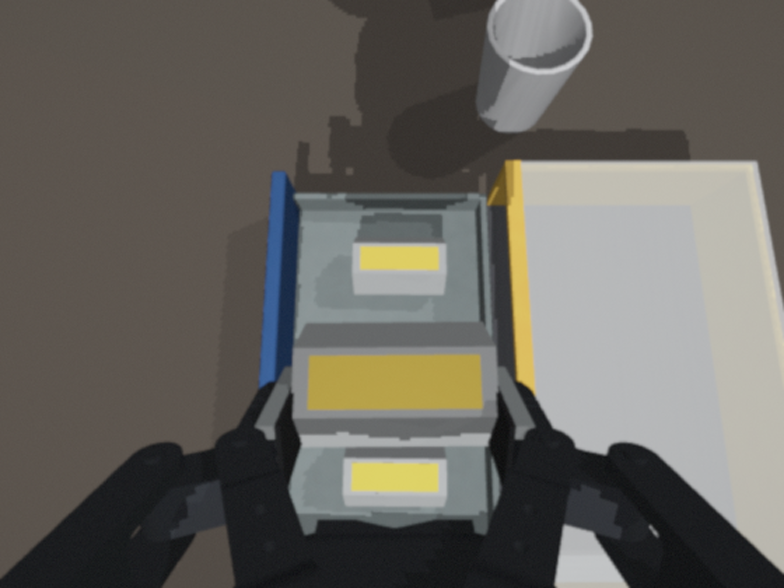

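>>> {"name": "servo_tool", "arguments": {"motion": [[[-15,0,39,0,0,0.007],[-15,0,39,0,0,0],[-10,0,17,0,0,0],[-10,0,17,0,0,0],[-6,0,10,0,0,0]]]}}

```text
time: 49.7
ee_pos: [0.5303, 0.1518, 0.048]
tcp_rot: [-179.7, -29.9, 91.3]
wrist_force: [0.4, 0.3, -3.3]
opening: 0.0606
```

>>> {"name": "servo_tool", "arguments": {"motion": [[[-1,0,2,0,0,0],[-1,0,2,0,0,0],[0,0,0,0,0,0]]]}}

```text
time: 50.0
ee_pos: [0.5315, 0.1527, 0.0459]
tcp_rot: [-179.9, -30.0, 91.4]
wrist_force: [0.5, 0.2, -2.1]
opening: 0.0607
```

>>> {"name": "servo_tool", "arguments": {"motion": [[[-1,0,1.5,0,0,0],[0,0,0,0,0,0]]]}}

```text
time: 50.2
ee_pos: [0.5312, 0.1527, 0.0437]
tcp_rot: [-179.9, -30.0, 91.4]
wrist_force: [0.5, 0.5, -2.9]
opening: 0.0606
```

>>> {"name": "servo_tool", "arguments": {"motion": [[[-1,0,2,0,0,0],[-1,0,2,0,0,0],[0,0,0,0,0,0],[0,0,0,0,0,0]]]}}

```text
time: 50.6
ee_pos: [0.5308, 0.153, 0.0387]
tcp_rot: [-179.8, -30.0, 91.4]
wrist_force: [0.9, 0.1, -2.3]
opening: 0.0607
```

>>> {"name": "servo_tool", "arguments": {"motion": [[[-0.5,0,1,0,0,0],[-0.5,0,0.5,0,0,0],[0,0,0,0,0,0]]]}}

```text
time: 50.9
ee_pos: [0.5308, 0.1528, 0.0368]
tcp_rot: [-179.8, -30.0, 91.4]
wrist_force: [0.6, 0.0, -2.2]
opening: 0.0606
```

>>> {"name": "servo_tool", "arguments": {"motion": [[[-0.5,0,1,0,0,0],[-0.5,0,0.5,0,0,0],[0,0,0,0,0,0]]]}}

```text
time: 51.2
ee_pos: [0.5317, 0.1529, 0.0366]
tcp_rot: [-180.0, -30.0, 91.5]
wrist_force: [-1.7, -2.5, 6.5]
opening: 0.0609
```

>>> {"name": "servo_tool", "arguments": {"motion": [[[0,0,0,0,0,0],[0,0,0,0,0,0],[0,0,0,0,0,0],[0,0,0,0,0,0]]], "gripper": 76}}

```text
time: 51.6
ee_pos: [0.5309, 0.1528, 0.0351]
tcp_rot: [-179.8, -30.0, 91.4]
wrist_force: [0.1, 1.1, -0.2]
opening: 0.0758
```

>>> {"name": "servo_tool", "arguments": {"motion": [[[0,0,-20,0,0,0],[0,0,-40,0,0,0],[0,0,-40,0,0,0],[0,0,-40,0,0,0],[0,0,-40,0,0,0]]]}}

```text
time: 52.1
ee_pos: [0.5334, 0.0622, 0.1925]
tcp_rot: [-179.9, -30.0, 91.4]
wrist_force: [0.7, -0.8, 0.6]
opening: 0.0763
```

```bash
python3 - <<'E'
from h import *
st()
p=bot.camera("wrist");save(p,"w27",scale=1.4)
p=bot.camera("side");save(p,"s27",scale=1.4)
plan([.38,.15,.2],down(91.7))
E
```

```text
52.1 [0.5334 0.0622 0.1925] [-179.86  -29.97   91.42] F [ 0.7 -0.8  0.6] open 76.3 q [-7.  5. -0. 90. 30. 80.]
turn rad [ 0.006 -0.522 -0.005] rows>= 4 then shift mm [  93.6 -152.7   -4.2] | shift before turn [  82.7 -153.2   42. ]
```

View pics/w27.png

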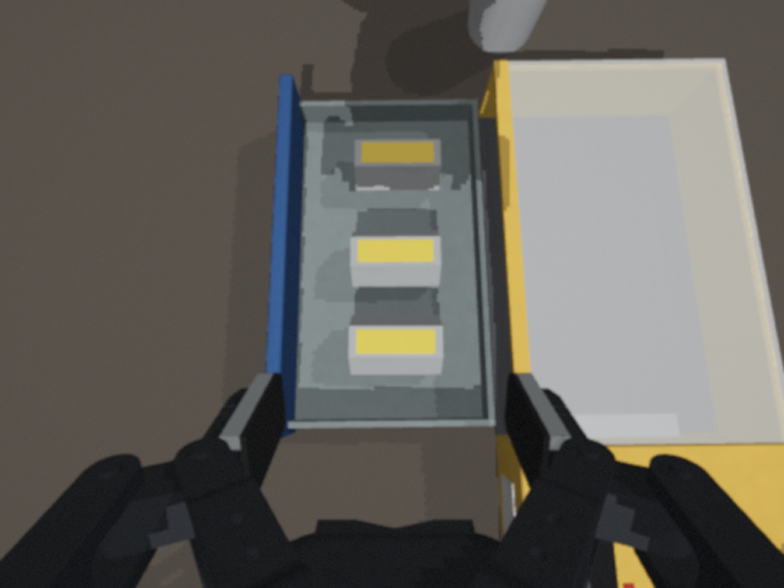

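View pics/s27.png

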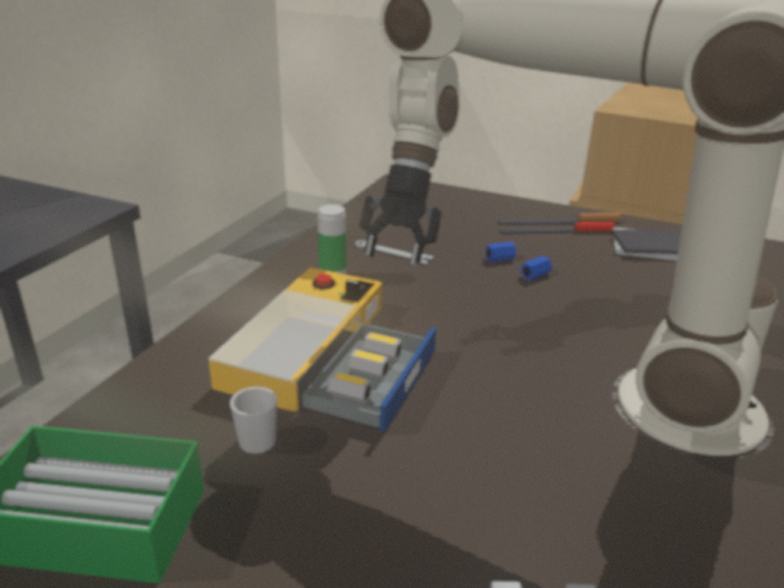

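```bash
python3 - <<'E'
from h import *
plan([.40,.166,.2],down(181.7))
E
```

```text
turn rad [ 0.414 -0.405 -1.536] rows>= 12 then shift mm [132.2 109.   -4.2] | shift before turn [  96.2 -132.8   49.8]
```

>>> {"name": "servo_tool", "arguments": {"motion": [[[0,0,0,0.0345,-0.0338,-0.128],[0,0,0,0.0345,-0.0338,-0.128],[0,0,0,0.0345,-0.0338,-0.128],[0,0,0,0.0345,-0.0338,-0.128],[0,0,0,0.0345,-0.0338,-0.128]]], "gripper": 0}}

```text
time: 52.7
ee_pos: [0.5336, 0.0631, 0.1901]
tcp_rot: [173.8, -17.8, 131.2]
wrist_force: [-0.3, -0.9, 0.3]
opening: 0.0024
```

>>> {"name": "servo_tool", "arguments": {"motion": [[[0,0,0,0.0345,-0.0338,-0.128],[0,0,0,0.0345,-0.0338,-0.128],[0,0,0,0.0345,-0.0338,-0.128],[0,0,0,0.0345,-0.0338,-0.128],[0,0,0,0.0345,-0.0338,-0.128]]]}}

```text
time: 53.2
ee_pos: [0.5336, 0.0633, 0.1902]
tcp_rot: [176.7, -4.7, 167.5]
wrist_force: [0.3, 0.1, 0.5]
opening: -0.0001
```

>>> {"name": "servo_tool", "arguments": {"motion": [[[0,0,0,0.0345,-0.0338,-0.128],[0,0,0,0.0345,-0.0338,-0.128],[35,28,0,0,0,0],[35,28,0,0,0,0],[35,28,0,0,0,0]]]}}

```text
time: 53.7
ee_pos: [0.4245, 0.1443, 0.1908]
tcp_rot: [180.0, -0.4, -178.2]
wrist_force: [0.5, 1.1, -0.8]
opening: 0.0001
```

>>> {"name": "servo_tool", "arguments": {"motion": [[[27,25,0,0,0,0],[0,0,0,0,0,0]]]}}

```text
time: 53.9
ee_pos: [0.3956, 0.1698, 0.1918]
tcp_rot: [179.9, -0.4, -178.0]
wrist_force: [0.8, 0.6, 1.3]
opening: -0.0001
```

```bash
python3 - <<'E'
from h import *
st()
plan([.40,.166,.045],down(181.7))
p=bot.camera("wrist");save(p,"w28",scale=1.4)
p=bot.camera("top");save(p,"t28",scale=1.4)
E
```

```text
53.9 [0.3956 0.1698 0.1918] [ 179.93   -0.38 -178.  ] F [0.8 0.6 1.3] open -0.1 q [ 23. -12. -12.  90.   0.  21.]
turn rad [ 0.001 -0.007  0.005] rows>= 1 then shift mm [ -4.3  -3.9 146.8] | shift before turn [ -5.3  -4.1 146.7]
```

View pics/w28.png

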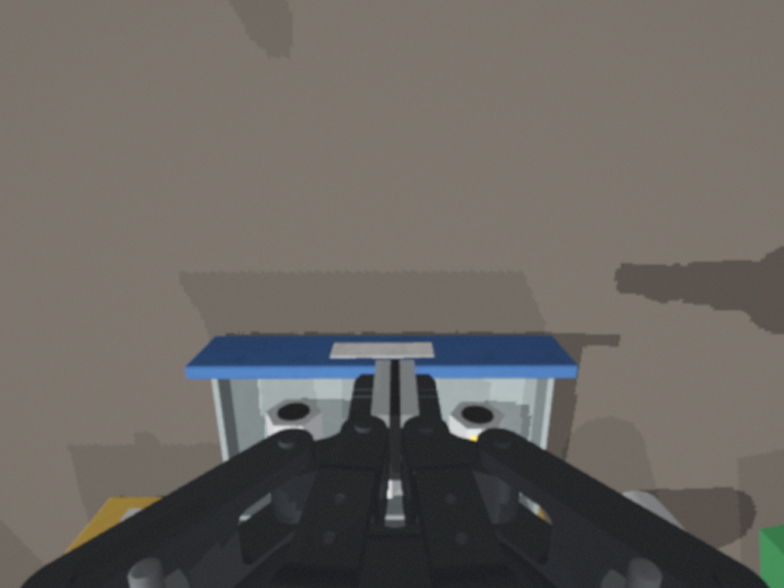

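View pics/t28.png

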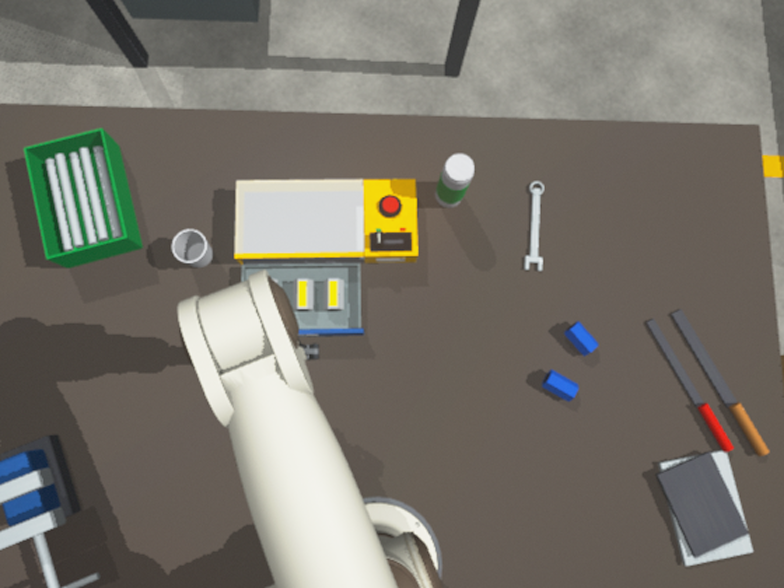

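>>> {"name": "servo_tool", "arguments": {"motion": [[[0,-4,40,0,-0.007,0.005],[0,0,45,0,0,0],[0,0,40,0,0,0],[0,0,20,0,0,0],[0,0,0,0,0,0]]]}}

```text
time: 54.5
ee_pos: [0.3969, 0.1623, 0.0436]
tcp_rot: [-179.9, -0.3, -178.6]
wrist_force: [-0.2, -0.4, -0.0]
opening: -0.0002
```

>>> {"name": "servo_tool", "arguments": {"motion": [[[-10,0,0,0,0,0],[-15,0,0,0,0,0],[-10,0,0,0,0,0],[-8,0,0,0,0,0],[-5,0,0,0,0,0]]]}}

```text
time: 55.0
ee_pos: [0.4471, 0.1651, 0.0476]
tcp_rot: [180.0, 0.1, -178.5]
wrist_force: [-3.1, 1.5, 1.6]
opening: -0.0002
```

>>> {"name": "servo_tool", "arguments": {"motion": [[[-6,0,0,0,0,0],[-8,0,0,0,0,0],[-8,0,0,0,0,0],[-8,0,0,0,0,0],[-8,0,0,0,0,0]]]}}

```text
time: 55.5
ee_pos: [0.4847, 0.1662, 0.047]
tcp_rot: [180.0, 0.0, -178.5]
wrist_force: [-4.7, 2.8, 3.0]
opening: -0.0001
```

>>> {"name": "servo_tool", "arguments": {"motion": [[[-8,0,0,0,0,0],[-8,0,0,0,0,0],[-8,0,0,0,0,0],[-8,0,0,0,0,0],[-8,0,0,0,0,0]]]}}

```text
time: 56.0
ee_pos: [0.5245, 0.1673, 0.0469]
tcp_rot: [179.9, -0.0, -178.5]
wrist_force: [-6.6, 2.4, 2.8]
opening: 0.0001
```

>>> {"name": "servo_tool", "arguments": {"motion": [[[-8,0,0,0,0,0],[-8,0,0,0,0,0],[-8,0,0,0,0,0],[-8,0,0,0,0,0],[-6,0,0,0,0,0]]]}}

```text
time: 56.5
ee_pos: [0.5619, 0.1684, 0.0468]
tcp_rot: [179.9, -0.1, -178.5]
wrist_force: [-12.0, 4.4, 7.1]
opening: -0.0002
```

```bash
python3 - <<'E'
from h import *
st()
p=bot.camera("wrist");save(p,"w29",scale=1.4)
E
```

```text
56.5 [0.5619 0.1684 0.0468] [ 1.7993e+02 -8.0000e-02 -1.7846e+02] F [-12.    4.4   7.1] open -0.2 q [17. 11. -6. 73.  0. 15.]
```

View pics/w29.png

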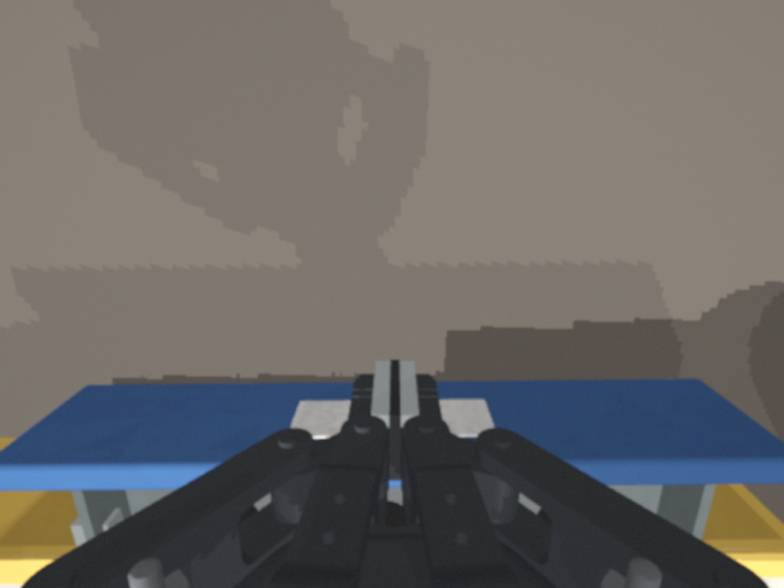

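>>> {"name": "servo_tool", "arguments": {"motion": [[[-7,0,0,0,0,0],[-7,0,0,0,0,0],[-6,0,0,0,0,0],[-4,0,0,0,0,0],[-3,0,0,0,0,0]]]}}

```text
time: 57.05
ee_pos: [0.586, 0.169, 0.0465]
tcp_rot: [179.9, -0.4, -178.4]
wrist_force: [-34.1, 2.3, 18.8]
opening: 0.0002
```

>>> {"name": "servo_tool", "arguments": {"motion": [[[-2,0,0,0,0,0],[-2,0,0,0,0,0],[0,0,0,0,0,0]]]}}

```text
time: 57.35
ee_pos: [0.5861, 0.1691, 0.0466]
tcp_rot: [180.0, -0.8, -178.4]
wrist_force: [-46.5, 0.8, 25.4]
opening: -0.0002
```

>>> {"name": "servo_tool", "arguments": {"motion": [[[4,0,0,0,0,0],[8,0,0,0,0,0],[15,0,0,0,0,0],[20,0,-30,0,0,0],[20,0,-40,0,0,0]]]}}

```text
time: 57.85
ee_pos: [0.5252, 0.1664, 0.1155]
tcp_rot: [-179.9, -0.1, -178.5]
wrist_force: [0.8, 0.3, 1.0]
opening: 0.0002
```

>>> {"name": "servo_tool", "arguments": {"motion": [[[0,0,-40,0,0,0],[0,0,-40,0,0,0],[0,0,0,0,0,0]]]}}

```text
time: 58.15
ee_pos: [0.5287, 0.1674, 0.2032]
tcp_rot: [179.9, 0.6, -178.5]
wrist_force: [0.2, -0.2, -0.2]
opening: 0.0006
```

```bash
python3 - <<'E'
from h import *
st()
p=bot.camera("wrist");save(p,"w30",scale=1.4)
p=bot.camera("top");save(p,"t30",(150,100,210,130),3.7)
plan([.639,.0178,.2],down(91.7))
E
```

```text
58.15 [0.5287 0.1674 0.2032] [ 179.86    0.6  -178.51] F [ 0.2 -0.2 -0.2] open 0.6 q [18.  4.  4. 89. -0. 16.]
turn rad [0.003 0.002 1.567] rows>= 11 then shift mm [-152.5  107.3   -2.2] | shift before turn [-107.8 -152.1   -1.9]
```

View pics/w30.png

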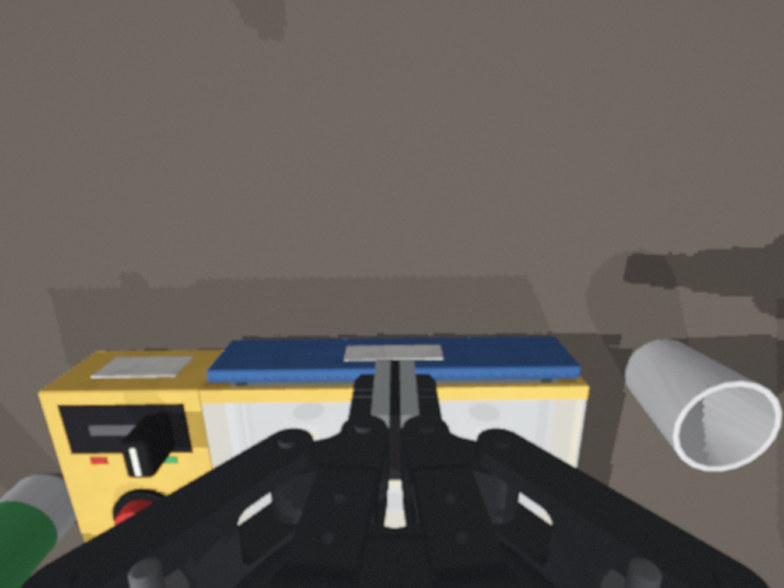

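View pics/t30.png

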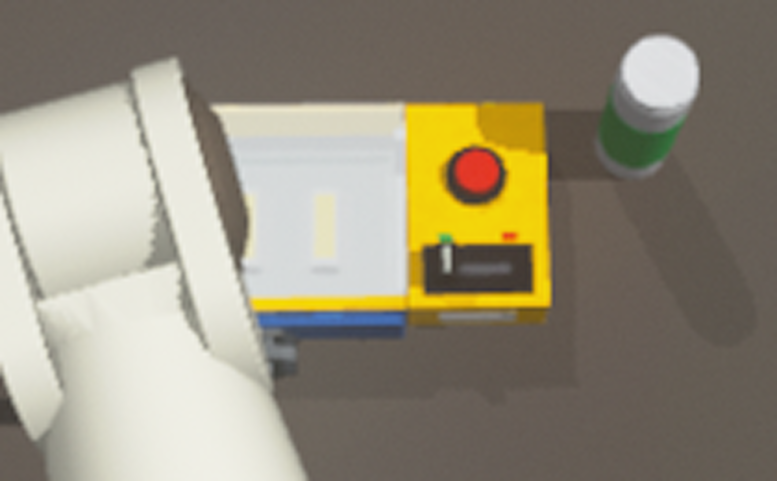

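>>> {"name": "servo_tool", "arguments": {"motion": [[[0,0,0,0,0,0.1425],[0,0,0,0,0,0.1425],[0,0,0,0,0,0.1425],[0,0,0,0,0,0.1425],[0,0,0,0,0,0.1425]]], "gripper": 50, "newtons": 30}}

```text
time: 58.75
ee_pos: [0.526, 0.1667, 0.195]
tcp_rot: [-179.9, -0.0, 140.3]
wrist_force: [0.4, -0.3, -1.0]
opening: 0.0503
```

>>> {"name": "servo_tool", "arguments": {"motion": [[[0,0,0,0,0,0.1425],[0,0,0,0,0,0.1425],[0,0,0,0,0,0.1425],[0,0,0,0,0,0.1425],[0,0,0,0,0,0.1425]]]}}

```text
time: 59.25
ee_pos: [0.526, 0.1667, 0.1949]
tcp_rot: [-179.9, 0.0, 99.5]
wrist_force: [-0.0, 0.3, 0.8]
opening: 0.0499
```

>>> {"name": "servo_tool", "arguments": {"motion": [[[0,0,0,0,0,0.1425],[-38,27,0,0,0,0],[-38,27,0,0,0,0],[-38,27,0,0,0,0],[-38,26,0,0,0,0]]]}}

```text
time: 59.75
ee_pos: [0.6384, 0.0164, 0.1949]
tcp_rot: [-179.9, -0.0, 91.7]
wrist_force: [0.9, 0.6, 0.5]
opening: 0.0498
```

```bash
python3 - <<'E'
from h import *
p=bot.camera("wrist");save(p,"w31",scale=1.4)
st()
plan([.639,.0165,.088],down(91.7))
E
```

```text
59.8 [0.6411 0.0112 0.1934] [-1.7993e+02  1.2000e-01  9.1490e+01] F [-3.7 -3.6 -1.5] open 50.1 q [ 1. 17. 18. 91. -0. 90.]
turn rad [-0.001  0.002 -0.004] rows>= 1 then shift mm [  5.3  -1.9 105.4] | shift before turn [  5.5  -1.8 105.4]
```

View pics/w31.png

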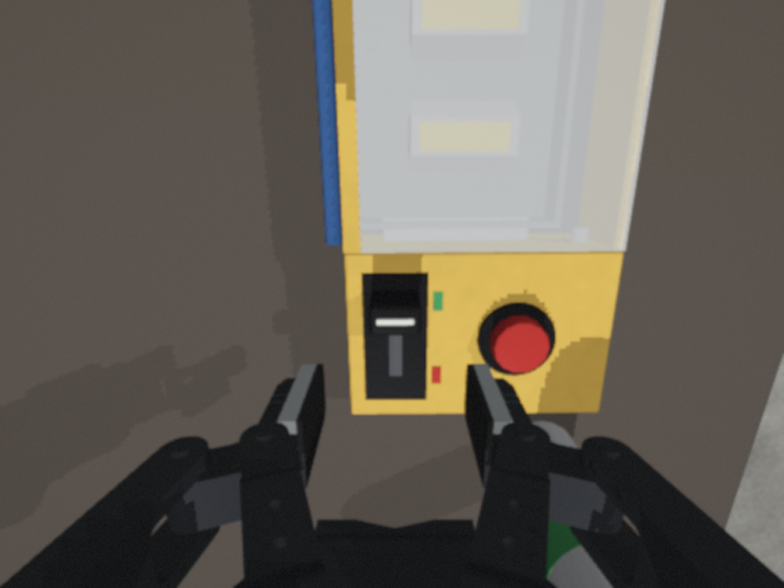

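>>> {"name": "servo_tool", "arguments": {"motion": [[[0,0,0,0,0,0],[0,0,0,0,0,0]]]}}

```text
time: 60.0
ee_pos: [0.6372, 0.0181, 0.1952]
tcp_rot: [-179.9, -0.0, 91.7]
wrist_force: [-0.9, 0.4, -0.8]
opening: 0.0501
```

```bash
python3 - <<'E'
from h import *
st()
plan([.639,.0165,.088],down(91.7))
p=bot.camera("wrist");print(px2w(p,395/1.4,318/1.4,.096))
E
```

```text
60.0 [0.6372 0.0181 0.1952] [-1.7989e+02 -3.0000e-02  9.1660e+01] F [-0.9  0.4 -0.8] open 50.1 q [ 2. 17. 17. 91.  0. 90.]
turn rad [-0.002 -0.    -0.001] rows>= 1 then shift mm [ -1.7   1.8 107.2] | shift before turn [ -1.7   2.  107.2]
[0.63788191 0.01265773 0.096     ]
```

>>> {"name": "servo_tool", "arguments": {"motion": [[[-2,2,40,0,0,0],[0,0,35,0,0,0],[0,0,20,0,0,0],[0,0,12,0,0,0],[0,0,0,0,0,0]]]}}

```text
time: 60.55
ee_pos: [0.6385, 0.0173, 0.0887]
tcp_rot: [-179.9, -0.0, 91.8]
wrist_force: [0.3, 0.2, -0.5]
opening: 0.0501
```

>>> {"name": "servo_tool", "arguments": {"motion": [[[0,0,0,0,0,0],[0,0,0,0,0,0],[0,0,0,0,0,0],[0,0,0,0,0,0],[0,0,0,0,0,0]]], "gripper": 10}}

```text
time: 61.05
ee_pos: [0.6388, 0.0167, 0.0922]
tcp_rot: [180.0, -0.1, 91.7]
wrist_force: [-10.8, 1.0, 6.8]
opening: 0.0273
```

>>> {"name": "servo_tool", "arguments": {"motion": [[[-10,0,0,0,0,0],[-15,0,0,0,0,0],[-12,0,0,0,0,0],[-5,0,0,0,0,0],[-3,0,0,0,0,0]]]}}

```text
time: 61.55
ee_pos: [0.6404, -0.0289, 0.0922]
tcp_rot: [180.0, -0.0, 91.7]
wrist_force: [-9.7, 1.4, 5.3]
opening: 0.0275
```

>>> {"name": "servo_tool", "arguments": {"motion": [[[-3,0,0,0,0,0],[-3,0,0,0,0,0],[-3,0,0,0,0,0],[0,0,0,0,0,0]]]}}

```text
time: 61.95
ee_pos: [0.6405, -0.034, 0.0922]
tcp_rot: [180.0, -0.4, 91.8]
wrist_force: [-10.2, 19.0, 6.9]
opening: 0.0274
```

>>> {"name": "servo_tool", "arguments": {"motion": [[[0,0,0,0,0,0],[0,0,0,0,0,0],[0,0,0,0,0,0],[0,0,-40,0,0,0],[0,0,-40,0,0,0]]], "gripper": 50}}

```text
time: 62.45
ee_pos: [0.6405, -0.0379, 0.1702]
tcp_rot: [-179.9, -0.0, 91.7]
wrist_force: [1.1, 0.8, 1.0]
opening: 0.0503
```

>>> {"name": "servo_tool", "arguments": {"motion": [[[0,0,-40,0,0,0],[0,-40,-20,0,0,0],[0,-40,0,0,0,0],[0,-40,0,0,0,0],[0,-40,0,0,0,0]]]}}

```text
time: 62.95
ee_pos: [0.4799, -0.0427, 0.2303]
tcp_rot: [179.9, -0.0, 91.7]
wrist_force: [-0.1, 0.2, 1.4]
opening: 0.0503
```

>>> {"name": "servo_tool", "arguments": {"motion": [[[-40,-20,0,0,0,0],[-40,-20,0,0,0,0],[-40,0,0,0,0,0],[0,0,0,0,0,0]]]}}

```text
time: 63.35
ee_pos: [0.4442, -0.1672, 0.2304]
tcp_rot: [179.9, 0.1, 91.4]
wrist_force: [0.6, 0.5, 0.3]
opening: 0.0501
```

```bash
python3 - <<'E'
from h import *
st()
p=bot.camera("top");save(p,"t32",scale=1.4);save(p,"t32c",(150,100,210,130),3.7)
p=bot.camera("wrist");save(p,"w32",scale=1.4)
E
```

```text
63.35 [ 0.4442 -0.1672  0.2304] [1.7988e+02 7.0000e-02 9.1440e+01] F [0.6 0.5 0.3] open 50.1 q [-21.  -6.  -3.  93.  -0.  68.]
```

View pics/t32.png

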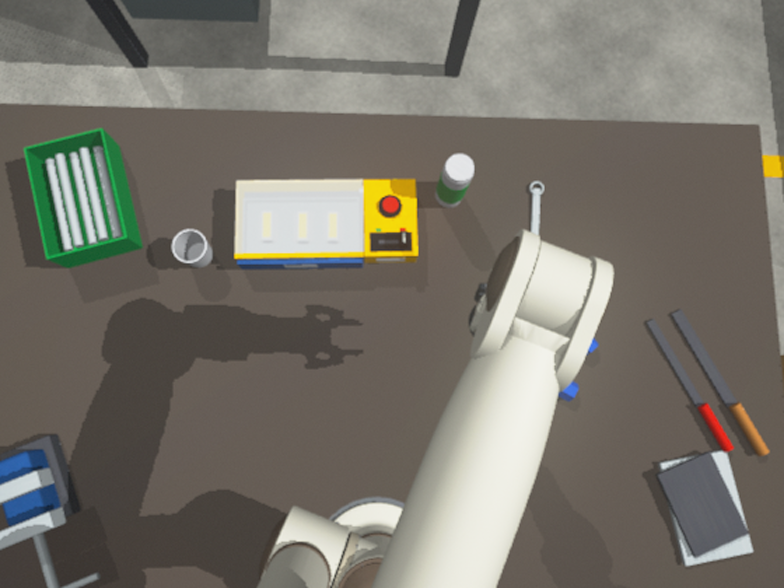

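View pics/t32c.png

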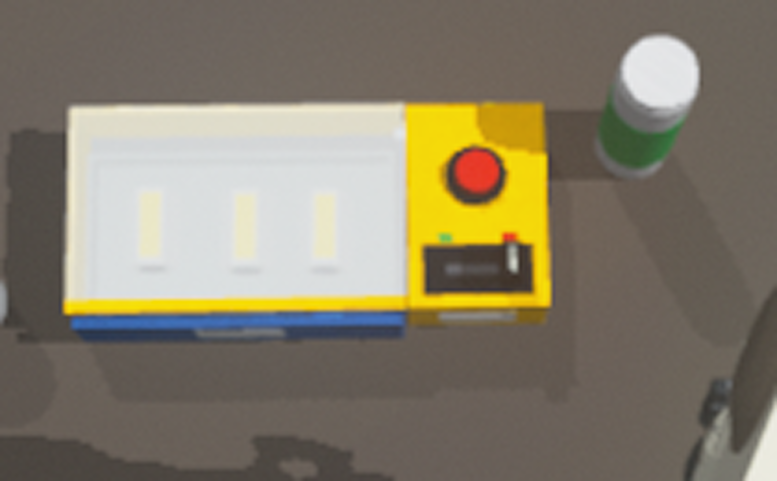

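View pics/w32.png

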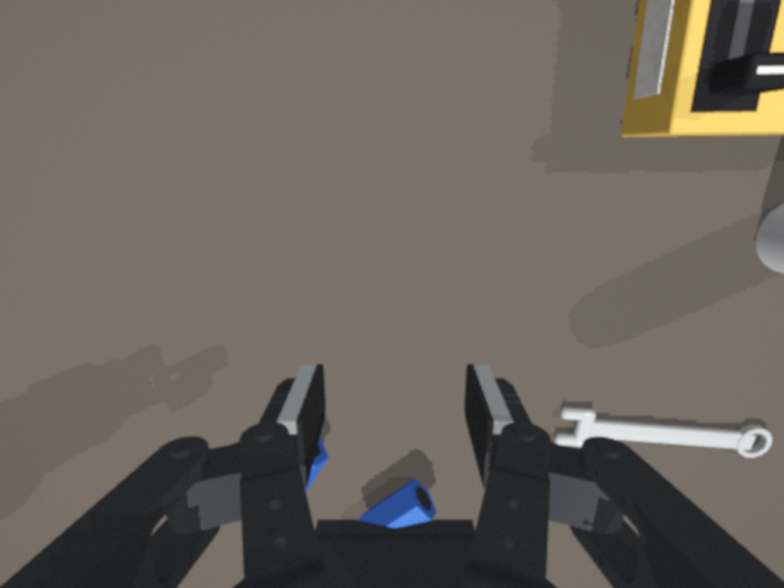

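```bash
python3 -c "
from h import *
print(bot.job_done())"
```

```text
the job is handed in; nothing more can be done
None
```

The job is handed in, at about 63 s on the robot's clock. All three steel nuts in view are lying flat in the drawer with their yellow flats up. I saw no fourth steel nut in any picture and left the two blue look-alikes alone.

- **Opening:** I slid the lock to its green stop, pressed the red button, and the drawer sprang out untouched.
- **Nuts:** Each nut was turned upright by gripping it on its end faces and tilting. Two needed 60°. The third started paint-down and needed three 60° turns, with two rests on the bench in between. I first drew the nut beside the spanner away from it before lifting.
- **Closing:** I pushed the drawer to its stop. It stayed shut after I let go, so I take it as latched. The lock then travelled about 50 mm back to its red stop.

**Last checks:** The final top picture shows three yellow stripes through the clear top, the drawer shut and the lock mark at red. The spray can and tin look unmoved there. The arm partly hid the spanner in that picture, but earlier pictures show it in its first place.

**What disagreed:**
- One nut was knocked about 2 cm aside while the robot was away, so I measured it again.
- The cameras differed by up to 7 mm on the unit's position, so I worked from a middle value and from contact force.
- The fingertips pushed with about 46 N for a moment at the drawer stop. That is over 40 N, but the pads were pressing, not the arm or gripper body, and it stayed well under the 120 N wrist limit.

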